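Load the slide carrier from the light box and start the dryer

TASK

The finished glass slides lie flat between the guide strips of the light box, where they cannot be gripped: draw each one towards you until its label end overhangs the front edge, take it by that end and lay it flat, lengthwise, centred in a bay of its own in the wire carrier, in under the bar. When every slide is loaded, hang the carrier by its top bar in both hooks of the dryer, slides still in their bays, then push the timer plunger on top of the dryer all the way down and let it come back up. Leave the other things on the bench where they are.

Things in the scene. Friction and masses are not known exactly. Their poses are not given: they have to be found in the camera images.
- slide_1: large glass microscope slide, 110 x 48 x 2 mm, 30 g, lying flat in a lane of the light box; pink tissue under a cover glass, grey frosted label end at own -x. Origin: centre of its underside; x along the 110 mm, y across, z up. Slides easily on the light box (friction about 0.3); too thin to be gripped there. May be absent
- slide_2: large glass microscope slide, 110 x 48 x 2 mm, 30 g, lying flat in a lane of the light box; pink tissue under a cover glass, grey frosted label end at own -x. Origin: centre of its underside; x along the 110 mm, y across, z up. Slides easily on the light box (friction about 0.3); too thin to be gripped there. May be absent
- slide_3: large glass microscope slide, 110 x 48 x 2 mm, 30 g, lying flat in a lane of the light box; pink tissue under a cover glass, grey frosted label end at own -x. Origin: centre of its underside; x along the 110 mm, y across, z up. Slides easily on the light box (friction about 0.3); too thin to be gripped there. May be absent
- light_box: fixed light box, 165 (x) x 270 (y) x 70 mm high, flat opal top; origin: centre of its underside. Front edge, towards the robot, at own x = -82.5 mm. On the top three lanes along x, centred at y = -82, 0, +82 mm, 54 mm wide, each between two guide strips 4 mm wide and 6 mm high that end at the front edge; a slide lies in a lane, label end to the front, sides out of the fingers' reach
- carrier: loose wire carrier, 0.38 kg, 130 (x) x 235 (y) x 93 mm high, origin: centre of its underside. Three bays side by side at y = -76, 0, +76 mm and, across them at x = 0, a fixed bail: posts at y = +-114 mm and a straight bar on top, so slides go in from the front under the bar. Other wires: one along y at each end, x = +-62 mm, top at z = 20 mm, and low ones at y = +-114 mm
- bay_left (a point): middle of a bay of the carrier, at the height of its rod tops; axes as the carrier. Own position in the carrier: y = +76, z = 26 mm. A bay is two 6 mm rods along x, 14 mm either side of its middle; one slide lies flat on them, lengthwise along x, its origin at this point
- bay_mid (a point): middle of a bay of the carrier, at the height of its rod tops; axes as the carrier. Own position: y = 0, z = 26 mm. The rods' ends turn up 13 mm and stop a slide lengthwise (inner faces at x = +-59 mm)
- bay_right (a point): middle of a bay of the carrier, at the height of its rod tops; axes as the carrier. Own position: y = -76, z = 26 mm. Beside the rods it is open down to the worktop, so fingers can reach past a slide's sides; 28 mm between the slides of neighbouring bays
- carrier_bar (a point): middle of the carrier's bail bar, on its axis, 88 mm above the carrier's underside: a straight 9 mm round bar along the carrier's y, to be gripped from above at its middle; the carrier hangs level from it
- dryer: fixed slide dryer; origin on the worktop under its hook seat, front towards -x (the robot). Grey fan housing 52 (x) x 250 (y) x 185 mm high, front face at x = +80 mm. From it two 8 mm wire hooks reach forward at y = +-39 mm, each with a dip open at the top: bottom from x = -8 to +8 mm, flaring to -21 mm (upturned tip) and +21 mm; tops of tips and arms at z = 170 mm
- hook_seat (a point): midway between the two hooks, 150.5 mm above the worktop: here the axis of the carrier's bar lies when it hangs in both dips; axes as the dryer. Bring the carrier in from the front with the bar's axis 178 to 202 mm above the worktop (over the tips, while the carrier's far cross wire passes under the hooks), then lower it
- timer_plunger (a joint): sprung plunger of the dryer's timer, on top of the housing near its left end: 0 = up, grows as it is pressed down, stop at 0.016 m; about 3.5 N to start, 9 N at the stop; springs back up when let go
- plunger_top (a point): centre of the plunger's flat top (34 mm across), about 218 mm above the worktop when up; moves with it
- xylene_bottle: small white glass bottle with black cap, 37 mm wide, 86 high; origin at the centre of its foot; bystander
- stain_bottle: small brown glass bottle with black cap, 34 mm wide, 75 high; origin at the centre of its foot; bystander
- oil_bottle: smaller brown bottle with black cap, 29 mm wide, 63 high; origin at the centre of its foot; bystander
- petri_1: lidded petri dish, 60 mm across, 15 high; origin at the centre of its underside; bystander
- petri_2: lidded petri dish, 60 mm across, 15 high; origin at the centre of its underside; bystander
- cover_glass_box: small white box, 34 x 52 x 21 mm; origin at the centre of its underside; bystander
- tweezers: steel tweezers, 116 mm long, 9 high, along own y; bystander
- marker_black: marker pen, 132 mm long, 14 high, along own y; bystander

How it is judged:
By the outcome, as a careful person would: the job done as asked, in the order asked, and still so for the second after the job is handed in, with the robot touching nothing.
Of slide_1, slide_2, slide_3 only 2 to 3 are there at a start; the rules pass over those that are not, and their reading is None.
At some moment in a run one of carrier may be knocked a few centimetres aside while the robot is not near it.
It also fails if it takes over 210 s, if anything falls off the work surface, if the arm or the gripper's body presses on something with over 40 N, if the wrist force passes 120 N, or if a joint passes its speed limit or range.

ROBOT

A 6-joint arm with a two-finger parallel gripper is mounted at the origin on a cart in front of the work surface, level with it; the furniture and walls round the work are solid. World frame = base frame: x ahead of the robot, y to its left, z up, the work surface at z = 0. Lengths are in mm, angles in rad, forces in N, time in s.
With the tool pointing down it reaches from about 325 to 750 mm from the base axis. Payload 7.6 kg.
Tool frame: the origin (TCP) lies between the finger pads; the fingertips stand 19 mm ahead of it and the grasp point (between the pads) is the TCP; z points along the fingers, y is the line along which they close (so a half turn about z gives the same grasp; the last joint's range is limited). The gripper opens to 85 mm and grips with 20 to 120 N. Pads are 22 mm wide; open, the fingers measure 114 mm over their backs; the gripper's body (76 mm by 85 mm) begins 54 mm behind the grasp point. The pads swing forward as they close: fully open they stand 13 mm farther back than shut.
Start: joints at [1.266, 0.052, 1.401, -0, 1.689, -0.07], TCP at [122.122, 510.617, 250.323] pointing down, gripper open.
Joint ranges: [-2.9, 2.9], [-0.91, 2.17], [0.12, 2.37], [-1.06, 4.2], [0.26, 2.73], [-2.93, 2.93]. Speed limits (rad/s): [2.57, 2.57, 3.01, 3.14, 3.14, 3.14].

INTERFACE

Orientations are given as a 3x3 rotation matrix whose columns are the frame's x, y, z axes.
In Python, from rig import manip gives the robot as it stands.
- The arm moves only by the tool shift_gripper, called after "Call:" by a JSON object that holds its "fn" and its "kwargs", one argument or row to a line. Schema: {"type":"object","properties":{"moves":{"type":"array","items":{"type":"object","properties":{"tx":{"type":"number"},"ty":{"type":"number"},"tz":{"type":"number"},"spin":{"type":"number"}},"additionalProperties":false},"minItems":1,"maxItems":10},"jaw":{"type":"number"},"only":{"type":"string"},"quiet":{"type":"boolean"},"lines":{"type":"string"}},"required":["moves"],"additionalProperties":false}. moves is a list of rows, 1 to 10 of them, each an object with the fields tx, ty, tz (the shift in mm), spin (a turn about the tool's z in rad); a field left out counts as zero; each row shifts and turns the commanded pose from where the row before left it, along the tool's axes as they then stand; what a row does not reach is not made up. A row lasts 1/10 s, in which the tool goes at most 50 mm and 0.15 rad, less where a joint would pass 70% of its speed; a pose out of reach is approached as far as the arm can. jaw is the finger opening in mm, set as the call begins (left out keeps the last). The fingers move at their own pace and stop on an object; the grip force is fixed at half the most. Time passes only in rows, so rows that do not move let the fingers close. The tool returns the time, the measured TCP pose, the force, the opening and the grip force at its end. only (a regular expression) keeps the lines of the reply that match it, lines (a string "A,B") keeps lines A to B, and quiet returns only ok. Input that does not fit is refused with a message, and nothing moves.
- manip.get_state(): the state, without advancing time (a new reading comes with each control period).
- manip.camera(name): name is "scene" or "top" or "wrist"; returns the picture (400x640x3 uint8, red, green, blue); there is no depth.
- manip.camera_model(name): a dict with "camera_matrix" (3x3 intrinsics, pixels), "position" and "attitude" of the camera in the world; the wrist camera has in their place "T_tool_cam" (4x4, takes a point from camera to tool coordinates, whose origin is the TCP and whose axes are the flange's). Camera axes: x right, y down, z forward; pixel columns grow to the right and rows downward; lengths in mm; the calibration is good to about 2 mm. The wrist camera is an equidistant fisheye: a pixel r from the principal point sees the ray r / f radians off the axis. A picture is of the moment at which its call begins: read the wrist's pose just before it. camera_model takes no time and is no camera call.
- manip.hand_in(): hands the job in; it is judged then, once.
The state is a dict: "t": time; "joint_positions": joint angles; "qvel": joint speeds; "joint_torque": joint torques, N m; "tcp_pos": TCP position; "tool_rot": TCP orientation; "ft_force": force on the tool from outside, world axes, zero at the start; "ft_torque": the same for the moment, N m; "grip_width": finger opening in mm; "grasp_force": force on a finger pad.
Only numpy, scipy, OpenCV 4.12 (cv2) and the standard library are available. Lean on these libraries where they do the work, as an engineer would, in place of code of your own. Each camera call takes 0.05 s, during which the arm holds its last target. There are 200 camera calls.

## Working session

There is one attempt and no reset: what is moved stays moved. The work goes in short steps, Python scripts to look and compute and a tool call to move; the robot and the scene stay as the last step left them, time stands still between calls to the robot, and variables do not carry over. Pictures are saved under pics/ and viewed, at most 14 in all, crops included, and the job is handed in when it is done.

```bash
ls; mkdir -p pics
```

Run:
```python
from rig import manip
import cv2,numpy as np
np.set_printoptions(precision=3,suppress=True)
s=manip.get_state(); print(s['t'],s['tcp_pos'],s['tool_rot'])
for n in ['scene','top','wrist']:
    print(n,manip.camera_model(n))
for n in ['scene','top']:
    im=manip.camera(n)[:,:,::-1]; cv2.imwrite(f'pics/{n}0.png',im)
```

```text
pics
rig.py
0.0 [122.04  510.342 249.479] [[-0.973  0.233 -0.   ]
 [ 0.233  0.973 -0.001]
 [ 0.    -0.002 -1.   ]]
scene {'camera_matrix': array([[382.919,   0.   , 320.038],
       [  0.   , 382.919, 206.695],
       [  0.   ,   0.   ,   1.   ]]), 'position': array([-222.91 , -355.55 ,  658.043]), 'attitude': array([[ 0.413, -0.487,  0.77 ],
       [-0.911, -0.201,  0.361],
       [-0.021, -0.85 , -0.526]])}
top {'camera_matrix': array([[421.979,   0.   , 330.641],
       [  0.   , 421.979, 201.09 ],
       [  0.   ,   0.   ,   1.   ]]), 'position': array([ 420.044,    3.089, 1515.737]), 'attitude': array([[-0.004, -0.998,  0.058],
       [-1.   ,  0.004,  0.006],
       [-0.006, -0.058, -0.998]])}
wrist {'camera_matrix': array([[309.707,   0.   , 317.371],
       [  0.   , 309.707, 197.328],
       [  0.   ,   0.   ,   1.   ]]), 'T_tool_cam': array([[   0.   ,   -0.965,   -0.263,   66.979],
       [   1.   ,    0.   ,    0.001,   -1.142],
       [  -0.001,   -0.263,    0.965, -124.057],
       [   0.   ,    0.   ,    0.   ,    1.   ]])}
```

Run:
```python
import cv2
im=cv2.imread('pics/top0.png'); cv2.imwrite('pics/top0b.png',cv2.resize(im[60:330,130:530],None,fx=2,fy=2,interpolation=cv2.INTER_CUBIC))
```

```text
(no output)
```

View pics/scene0.png

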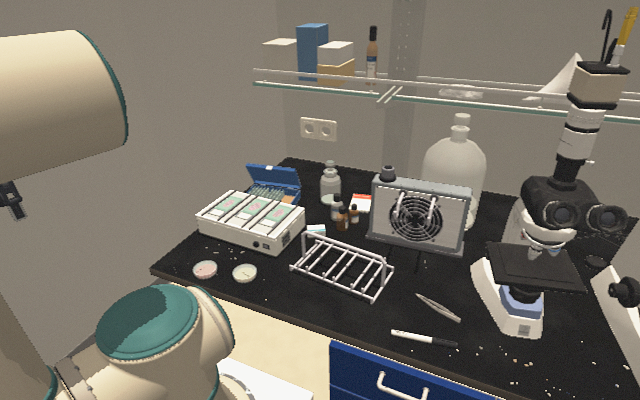

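View pics/top0b.png

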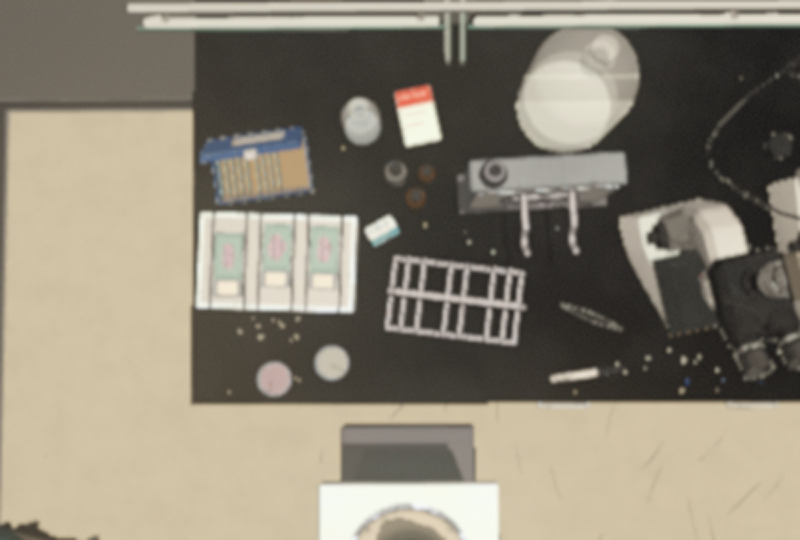

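The pictures show three slides in the light box (crop x 229, 277 and 325), the carrier askew at about (455,300), and the dryer with hook tips at (528,253) and (576,252) and the plunger at (494,172).

Create h.py:
```python
from rig import manip
import numpy as np, cv2
np.set_printoptions(precision=1,suppress=True)
def ray(n,uv,pose=None):
    m=manip.camera_model(n);K=m['camera_matrix'];u,v=uv
    d=np.array([(u-K[0,2])/K[0,0],(v-K[1,2])/K[1,1],1])
    if n!='wrist': return m['position'],m['attitude']@d
    r=np.hypot(d[0],d[1]); d=np.array([d[0]/r*np.sin(r),d[1]/r*np.sin(r),np.cos(r)])
    p,R=pose;T=m['T_tool_cam'];return p+R@T[:3,3],R@T[:3,:3]@d
def at(n,uv,z,pose=None):
    o,d=ray(n,uv,pose); return o+d*(z-o[2])/d[2]
def proj(n,P,pose=None):
    m=manip.camera_model(n);K=m['camera_matrix']
    if n!='wrist': c=m['attitude'].T@(np.array(P)-m['position']);q=c[:2]/c[2]
    else:
        p,R=pose;T=m['T_tool_cam'];c=T[:3,:3].T@(R.T@(np.array(P)-p)-T[:3,3])
        r=np.hypot(*c[:2]);q=c[:2]/r*np.arctan2(r,c[2])
    return q*[K[0,0],K[1,1]]+K[:2,2]
def pose():
    s=manip.get_state();return np.array(s['tcp_pos']),np.array(s['tool_rot'])
def snap(n,name):
    p=pose();im=manip.camera(n)[:,:,::-1].copy();cv2.imwrite(f'pics/{name}.png',im)
    np.savez(f'pics/{name}.npz',p=p[0],R=p[1]);return im
def load(name):
    d=np.load(f'pics/{name}.npz');return d['p'],d['R']
def rows(P,yaw=None):
    "shift in tool axes to reach TCP world P"
    p,R=pose();return R.T@(np.array(P)-p)
```

Run:
```python
from h import *
def c(u,v,z): return at('top',(u/2+130,v/2+60),z)
for l,z,ps in [('box',70,[(201,213),(358,216),(354,313),(195,309)]),('bar',88,[(388,292),(524,308)]),('wires',20,[(395,258),(524,270),(386,329),(517,344)]),('hooktip',170,[(528,253),(576,252)]),('hsgtopfront',185,[(470,187),(627,180)]),('plg',218,[(494,172)]),
 ('slidelabel front mid',72,[(228,295),(275,289),(323,287)]),('slide far',72,[(231,232),(278,222),(325,225)])]:
    print(l,*[c(*q,z)[:2] for q in ps])
```

```text
box [625.3 356.7] [618.7  85.6] [451.6  92.6] [459.6 365.4]
bar [486.5  33.8] [ 458.4 -196. ]
wires [550.1  22.7] [ 527.7 -206.3] [424.1  39.1] [ 396.7 -192.3]
hooktip [ 544.1 -192. ] [ 545.4 -268.7]
hsgtopfront [648.4 -99.1] [ 658.3 -348.4]
plg [ 666. -134.]
slidelabel front mid [483.3 308.5] [493.2 227.9] [496.3 145.6]
slide far [591.8 304.2] [608.7 223.3] [603.1 142.3]
```

Call:
{"fn": "shift_gripper", "kwargs": {
  "moves": [
    {"spin": -0.103},
    {"spin": -0.103},
    {"tx": -32, "ty": -28, "tz": -7},
    {"tx": -32, "ty": -28, "tz": -7},
    {"tx": -32, "ty": -28, "tz": -7},
    {"tx": -32, "ty": -28, "tz": -7},
    {"tx": -32, "ty": -28, "tz": -7},
    {"tx": -32, "ty": -28, "tz": -7},
    {"tx": -32, "ty": -28, "tz": -7},
    {"tx": -32, "ty": -28, "tz": -7}
  ],
  "jaw": 85
}}

```text
t: 1.1
tcp_pos: [372.5, 277.9, 306.3]
tool_rot: [[-1.0, 0.029, -0.0], [0.029, 1.0, -0.0], [0.0, -0.0, -1.0]]
ft_force: [1.2, 0.5, -0.4]
grip_width: 85.0
grasp_force: 0.0
```

Call:
{"fn": "shift_gripper", "kwargs": {
  "moves": [
    {"tx": -31, "ty": -26, "tz": -7},
    {"tx": -31, "ty": -26, "tz": -7},
    {},
    {}
  ]
}}

```text
t: 1.5
tcp_pos: [432.3, 225.1, 319.8]
tool_rot: [[-1.0, 0.031, -0.001], [0.031, 1.0, -0.0], [0.001, -0.0, -1.0]]
ft_force: [-0.8, 0.9, 0.3]
grip_width: 84.8
grasp_force: 0.0
```

Run:
```python
from h import *
print(*pose()); im=snap('wrist','w1')
cv2.imwrite('pics/w1b.png',cv2.resize(im[20:400,80:600],None,fx=1.5,fy=1.5,interpolation=cv2.INTER_CUBIC))
```

```text
[432.3 225.1 319.8] [[-1.  0. -0.]
 [ 0.  1. -0.]
 [ 0. -0. -1.]]
```

View pics/w1b.png

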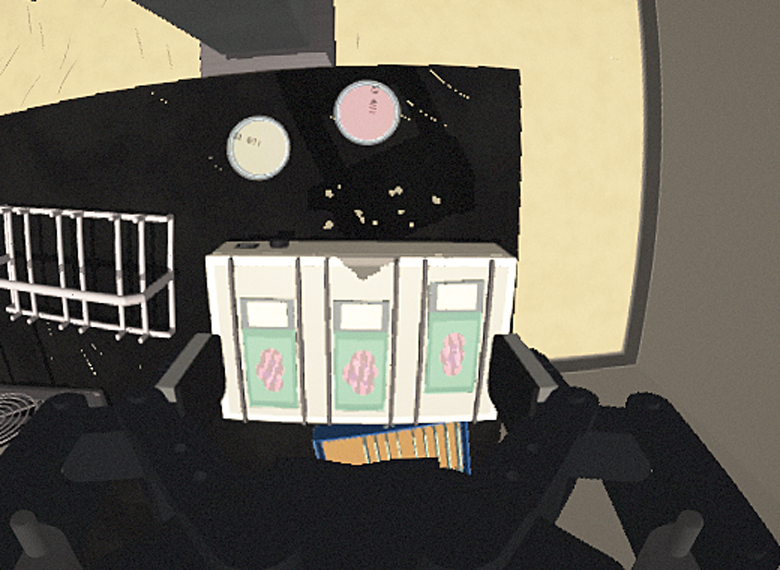

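The slides are at crop (270,352), (361,355) and (455,336). The box's front top edge runs from (206,257) to (517,258).

Run:
```python
from h import *
P=load('w1')
f=lambda u,v,z:at('wrist',(u/1.5+80,v/1.5+20),z,P)[:2]
for n,q in dict(A=[(241,297),(295,299),(245,408),(297,407)],B=[(334,301),(388,301),(334,409),(386,410)],C=[(431,281),(484,282),(426,391),(476,392)]).items():
    c=np.array([f(*k,72) for k in q]); print(n,*c,'ctr',c.mean(0),'L',np.linalg.norm((c[2]+c[3]-c[0]-c[1])/2))
for k in [(206,257),(517,258),(219,421),(494,418)]: print('box',f(*k,70))
for a,k,z in [('barL',(0,279),88),('post',(172,268),88),('barmid',(128,298),88)]: print(a,f(*k,z))
```

```text
A [490.8 123.1] [493.7 170.4] [603.7 112.8] [601.9 163.6] ctr [547.5 142.4] L 110.86574443302477
B [496.3 203.6] [497.7 249.5] [604.5 198.4] [607.2 247.2] ctr [551.4 224.7] L 108.86956204063226
C [481.1 286.2] [483.7 332.8] [588.1 284.5] [592.7 332.7] ctr [536.4 309. ] L 107.95441686708018
box [454.7  94.6]
box [463.7 362.6]
box [621.4  82.9]
box [626.1 354.6]
barL [ 464.5 -135.3]
post [458.8  69. ]
barmid [485.   21.1]
```

Call:
{"fn": "shift_gripper", "kwargs": {
  "moves": [
    {"tx": -23, "ty": 17, "tz": 39},
    {"tx": -23, "ty": 17, "tz": 39},
    {"tx": -23, "ty": 18, "tz": 39},
    {"tx": -23, "ty": 18, "tz": 39},
    {"tx": -24, "ty": 17, "tz": 39},
    {"tz": 5},
    {"tz": 5},
    {"tz": 5},
    {"tz": 5}
  ],
  "jaw": 0
}}

```text
t: 2.45
tcp_pos: [550.8, 309.8, 108.3]
tool_rot: [[-1.0, 0.028, 0.004], [0.028, 1.0, 0.002], [-0.004, 0.002, -1.0]]
ft_force: [-0.4, -0.7, 0.5]
grip_width: 0.2
grasp_force: 0.0
```

Call:
{"fn": "shift_gripper", "kwargs": {
  "moves": [
    {"tz": 2},
    {"tz": 2},
    {"tz": 1}
  ]
}}

```text
t: 2.75
tcp_pos: [550.6, 309.2, 101.0]
tool_rot: [[-1.0, 0.029, 0.001], [0.029, 1.0, 0.001], [-0.001, 0.001, -1.0]]
ft_force: [-0.0, 0.4, 0.3]
grip_width: 0.1
grasp_force: 0.0
```

Call:
{"fn": "shift_gripper", "kwargs": {
  "moves": [
    {"tz": 3},
    {"tz": 3},
    {"tz": 1.5},
    {},
    {}
  ]
}}

```text
t: 3.25
tcp_pos: [550.5, 309.2, 92.8]
tool_rot: [[-1.0, 0.029, -0.0], [0.029, 1.0, 0.0], [0.0, 0.0, -1.0]]
ft_force: [0.3, 0.5, -0.8]
grip_width: -0.3
grasp_force: 0.0
```

Call:
{"fn": "shift_gripper", "kwargs": {
  "moves": [
    {"tz": 1},
    {},
    {}
  ]
}}

```text
t: 3.55
tcp_pos: [550.5, 309.2, 91.8]
tool_rot: [[-1.0, 0.029, 0.0], [0.029, 1.0, 0.0], [-0.0, 0.0, -1.0]]
ft_force: [-0.5, -0.5, -0.0]
grip_width: 0.3
grasp_force: 0.0
```

Call:
{"fn": "shift_gripper", "kwargs": {
  "moves": [
    {"tz": 1},
    {},
    {}
  ]
}}

```text
t: 3.85
tcp_pos: [550.6, 309.3, 91.1]
tool_rot: [[-1.0, 0.029, 0.001], [0.029, 1.0, 0.0], [-0.001, 0.0, -1.0]]
ft_force: [-0.7, 0.4, 2.2]
grip_width: -0.2
grasp_force: 0.9
```

Call:
{"fn": "shift_gripper", "kwargs": {
  "moves": [
    {"tz": 1},
    {}
  ]
}}

```text
t: 4.05
tcp_pos: [550.8, 309.4, 91.1]
tool_rot: [[-1.0, 0.029, 0.001], [0.029, 1.0, 0.001], [-0.001, 0.001, -1.0]]
ft_force: [-1.6, -0.6, 6.6]
grip_width: -0.4
grasp_force: 3.2
```

Call:
{"fn": "shift_gripper", "kwargs": {
  "moves": [
    {"tx": 5},
    {"tx": 8},
    {"tx": 8},
    {"tx": 8},
    {}
  ]
}}

```text
t: 4.55
tcp_pos: [521.1, 310.5, 91.1]
tool_rot: [[-1.0, 0.028, 0.001], [0.028, 1.0, 0.001], [-0.001, 0.001, -1.0]]
ft_force: [-2.7, -0.5, 7.1]
grip_width: -0.4
grasp_force: 3.6
```

Call:
{"fn": "shift_gripper", "kwargs": {
  "moves": [
    {"tx": 7},
    {"tx": 7},
    {"tx": 7},
    {"tx": 7},
    {},
    {"tz": -20},
    {"tz": -30},
    {"tz": -40},
    {"tz": -40},
    {}
  ]
}}

```text
t: 5.55
tcp_pos: [495.0, 311.8, 226.6]
tool_rot: [[-1.0, 0.029, 0.009], [0.029, 1.0, 0.005], [-0.009, 0.006, -1.0]]
ft_force: [0.8, -0.5, 0.2]
grip_width: 0.4
grasp_force: 0.0
```

Run:
```python
from h import *
im=snap('wrist','w2')
cv2.imwrite('pics/w2b.png',cv2.resize(im[0:300,120:540],None,fx=1.8,fy=1.8,interpolation=cv2.INTER_CUBIC))
```

```text
(no output)
```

View pics/w2b.png

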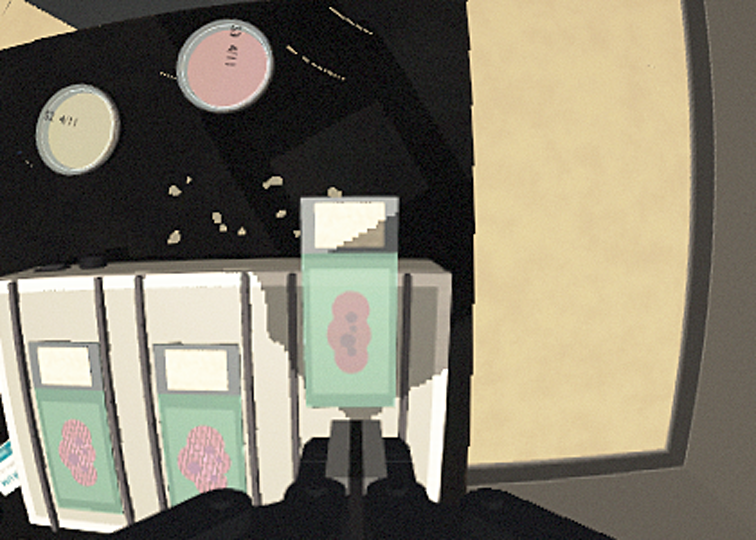

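The pull worked. Slide C now overhangs the edge, with its label end at crop (300..398,198) and its far end at about (306..396,406).

Run:
```python
from h import *
P=load('w2');print(P[0])
f=lambda u,v,z:at('wrist',(u/1.8+120,v/1.8),z,P)[:2]
c=np.array([f(*k,72) for k in [(300,198),(398,199),(306,405),(396,408)]]);print(c,c.mean(0))
for n,k,z in [('front',(300,264),70),('front',(450,272),70),('Bnear',(155,345),72),('Bnear',(240,346),72),('Anear',(30,342),72),('Anear',(103,344),72)]: print(n,f(*k,z))
print(rows([566,223.8,125]), rows([562,141.5,125]))
```

```text
[495.  311.8 226.6]
[[423.8 286.6]
 [425.8 334.9]
 [532.1 284.5]
 [535.3 332.6]] [479.2 309.7]
front [457.2 285.1]
front [463.2 361.1]
Bnear [496.3 204.1]
Bnear [498.4 251.5]
Anear [491.6 123.3]
Anear [494.6 172.6]
[-73.8 -85.8  98.1] [ -72.2 -168.2   97.8]
```

Call:
{"fn": "shift_gripper", "kwargs": {
  "moves": [
    {"tx": -24, "ty": -28, "tz": 15},
    {"tx": -25, "ty": -29, "tz": 20},
    {"tx": -25, "ty": -29, "tz": 23},
    {"tz": 36},
    {"tz": 24},
    {"tz": 10},
    {"tz": 4},
    {"tz": 1},
    {},
    {}
  ]
}}

```text
t: 6.6
tcp_pos: [566.0, 223.0, 91.0]
tool_rot: [[-1.0, 0.028, 0.004], [0.028, 1.0, 0.001], [-0.004, 0.001, -1.0]]
ft_force: [-5.7, -4.4, 23.7]
grip_width: -0.2
grasp_force: 11.6
```

Call:
{"fn": "shift_gripper", "kwargs": {
  "moves": [
    {"tz": 1},
    {"tz": 1},
    {"tz": 1},
    {}
  ]
}}

```text
t: 7.0
tcp_pos: [566.9, 223.4, 90.9]
tool_rot: [[-1.0, 0.028, 0.008], [0.028, 1.0, 0.002], [-0.008, 0.002, -1.0]]
ft_force: [-10.9, -4.8, 35.3]
grip_width: 0.0
grasp_force: 17.8
```

Call:
{"fn": "shift_gripper", "kwargs": {
  "moves": [
    {"tz": -3},
    {"tz": -3},
    {}
  ]
}}

```text
t: 7.3
tcp_pos: [565.3, 223.1, 91.0]
tool_rot: [[-1.0, 0.028, 0.002], [0.028, 1.0, 0.001], [-0.002, 0.001, -1.0]]
ft_force: [-1.1, -1.3, 11.8]
grip_width: -0.1
grasp_force: 5.3
```

Call:
{"fn": "shift_gripper", "kwargs": {
  "moves": [
    {"tz": -1},
    {"tx": 4},
    {"tx": 9},
    {"tx": 9},
    {"tx": 9},
    {"tx": 9},
    {"tx": 9},
    {"tx": 9},
    {"tx": 9},
    {"tx": 9}
  ]
}}

```text
t: 8.3
tcp_pos: [489.0, 225.1, 91.0]
tool_rot: [[-1.0, 0.029, 0.001], [0.029, 1.0, 0.0], [-0.001, 0.0, -1.0]]
ft_force: [1.5, -0.2, 6.2]
grip_width: 0.2
grasp_force: 3.2
```

Call:
{"fn": "shift_gripper", "kwargs": {
  "moves": [
    {},
    {"tz": -20},
    {"tz": -20},
    {},
    {}
  ]
}}

```text
t: 8.8
tcp_pos: [488.4, 224.8, 129.5]
tool_rot: [[-1.0, 0.029, -0.002], [0.029, 1.0, -0.0], [0.002, -0.001, -1.0]]
ft_force: [0.1, -0.5, 0.2]
grip_width: -0.1
grasp_force: 0.0
```

```bash
python3 -c "
from h import *
print(pose()[0],rows([562,141.5,93]))"
```

```text
[488.4 224.8 129.5] [-76.1 -81.2  36.4]
```

Call:
{"fn": "shift_gripper", "kwargs": {
  "moves": [
    {"tx": -25, "ty": -27},
    {"tx": -25, "ty": -27},
    {"tx": -26, "ty": -27},
    {"tz": 20},
    {"tz": 10},
    {"tz": 5},
    {},
    {}
  ]
}}

```text
t: 9.6
tcp_pos: [562.5, 142.4, 96.1]
tool_rot: [[-1.0, 0.028, 0.0], [0.028, 1.0, 0.0], [-0.0, 0.0, -1.0]]
ft_force: [0.2, -0.9, -0.3]
grip_width: -0.3
grasp_force: 0.0
```

Call:
{"fn": "shift_gripper", "kwargs": {
  "moves": [
    {"tz": 2},
    {"tz": 1.5},
    {},
    {}
  ]
}}

```text
t: 10.0
tcp_pos: [562.7, 141.8, 92.5]
tool_rot: [[-1.0, 0.029, 0.0], [0.029, 1.0, 0.0], [-0.0, 0.0, -1.0]]
ft_force: [0.5, 0.7, -0.3]
grip_width: 0.1
grasp_force: 0.0
```

Call:
{"fn": "shift_gripper", "kwargs": {
  "moves": [
    {"tz": 2},
    {"tz": 1},
    {},
    {}
  ]
}}

```text
t: 10.4
tcp_pos: [563.3, 141.9, 91.1]
tool_rot: [[-1.0, 0.029, 0.002], [0.029, 1.0, 0.001], [-0.002, 0.001, -1.0]]
ft_force: [-2.5, -0.5, 8.5]
grip_width: 0.1
grasp_force: 4.1
```

Call:
{"fn": "shift_gripper", "kwargs": {
  "moves": [
    {"tx": 6},
    {"tx": 8},
    {"tx": 8},
    {"tx": 8},
    {"tx": 8},
    {"tx": 8},
    {"tx": 8},
    {"tx": 8},
    {"tx": 8},
    {"tx": 4}
  ]
}}

```text
t: 11.4
tcp_pos: [489.7, 144.1, 91.0]
tool_rot: [[-1.0, 0.029, 0.004], [0.029, 1.0, 0.001], [-0.004, 0.001, -1.0]]
ft_force: [2.9, -0.6, 6.3]
grip_width: 0.2
grasp_force: 2.7
```

Call:
{"fn": "shift_gripper", "kwargs": {
  "moves": [
    {},
    {"tz": -20},
    {"tx": 10, "ty": 10, "tz": -40},
    {"tx": 15, "ty": 30, "tz": -30},
    {"tx": 20, "ty": 40},
    {"tx": 20},
    {},
    {}
  ],
  "jaw": 62
}}

```text
t: 12.2
tcp_pos: [426.2, 225.7, 179.4]
tool_rot: [[-1.0, 0.028, 0.001], [0.028, 1.0, 0.0], [-0.001, 0.0, -1.0]]
ft_force: [-0.5, -0.8, 0.2]
grip_width: 62.0
grasp_force: 0.0
```

```bash
python3 - <<'E'
from h import *
print(pose()[0]);im=snap('wrist','w3')
cv2.imwrite('pics/w3b.png',cv2.resize(im[0:300,60:580],None,fx=1.5,fy=1.5,interpolation=cv2.INTER_CUBIC))
E
```

```text
[426.2 225.7 179.4]
```

View pics/w3b.png

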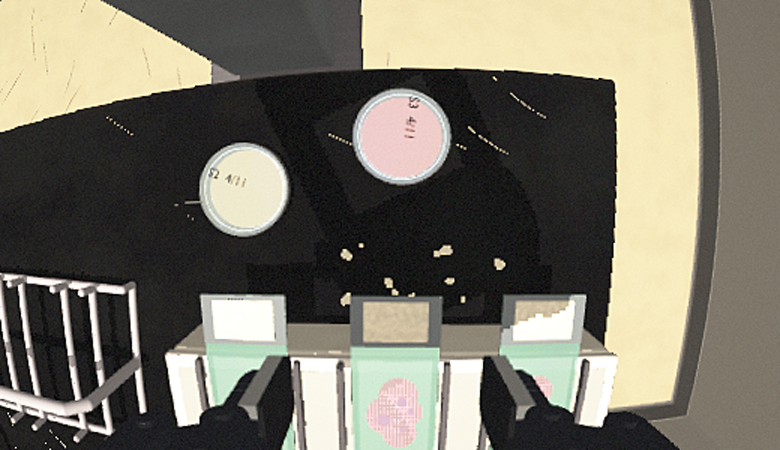

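All three overhang, with label ends at v≈296: A at u 200–286, B at 350–443 and C at 501–585. The box front edge is at v≈353.

Run:
```python
from h import *
P=load('w3')
f=lambda u,v,z:at('wrist',(u/1.5+60,v/1.5),z,P)[:2]
for a,k,z in [('A',(200,295),72),('A',(286,296),72),('B',(350,297),72),('B',(443,297),72),('C',(501,295),72),('C',(585,296),72),('front',(165,352),70),('front',(617,354),70),
 ('carrier near wire',(0,274),20),('corner',(134,287),20)]: print(a,f(*k,z))
print(rows([430.5,226.9,0]))
```

```text
A [418.7 123.6]
A [420.6 172.5]
B [422.1 206.3]
B [423.5 254.5]
C [423.3 285.5]
C [425.2 334.5]
front [453.1  94.1]
front [462.3 361.1]
carrier near wire [408.7 -91.4]
corner [424.8  48.8]
[ -3.9   1.6 179.3]
```

Call:
{"fn": "shift_gripper", "kwargs": {
  "moves": [
    {"tx": -2.7, "ty": 4.6, "tz": 30},
    {"tz": 30},
    {"tz": 20},
    {"tz": 10},
    {"tz": 5},
    {"tz": 3},
    {},
    {}
  ]
}}

```text
t: 13.05
tcp_pos: [429.4, 230.5, 82.3]
tool_rot: [[-1.0, 0.029, 0.002], [0.029, 1.0, 0.001], [-0.002, 0.001, -1.0]]
ft_force: [-0.1, -0.7, -0.7]
grip_width: 62.1
grasp_force: 0.0
```

Call:
{"fn": "shift_gripper", "kwargs": {
  "moves": [
    {},
    {},
    {},
    {}
  ],
  "jaw": 40
}}

```text
t: 13.45
tcp_pos: [429.2, 230.4, 81.8]
tool_rot: [[-1.0, 0.029, 0.001], [0.029, 1.0, 0.001], [-0.001, 0.001, -1.0]]
ft_force: [0.3, 0.2, 2.6]
grip_width: 44.6
grasp_force: 60.6
```

Call:
{"fn": "shift_gripper", "kwargs": {
  "moves": [
    {"tz": -5},
    {"tz": -15},
    {"tz": -30},
    {"tx": 10, "tz": -30},
    {},
    {}
  ]
}}

```text
t: 14.05
tcp_pos: [418.9, 230.6, 161.6]
tool_rot: [[-1.0, 0.029, 0.001], [0.029, 1.0, 0.0], [-0.001, 0.0, -1.0]]
ft_force: [-0.8, 0.5, -0.9]
grip_width: 44.0
grasp_force: 61.1
```

Run:
```python
from h import *
print(pose()[0]);im=snap('wrist','w4')
cv2.imwrite('pics/w4b.png',cv2.resize(im[0:400,100:540],None,fx=1.5,fy=1.5,interpolation=cv2.INTER_CUBIC))
```

```text
[418.9 230.6 161.6]
```

View pics/w4b.png

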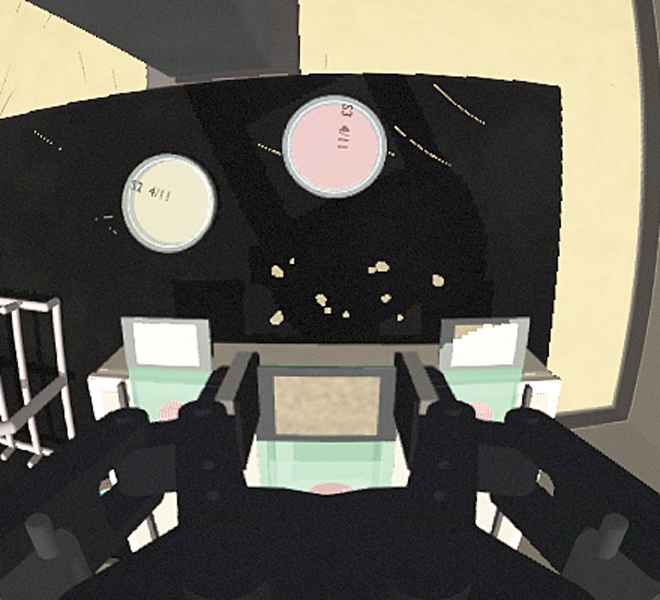

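Run:
```python
from h import *
P=load('w4')
f=lambda u,v,z:at('wrist',(u/1.5+100,v/1.5),z,P)
for z in (151,153):
  for k in [(258,366),(396,368)]: print(z,P[1].T@(f(*k,z)-P[0]))
# desired view pose for the carrier: camera in front of it
print(rows([330,-55,170]))
```

```text
151 [  7.4 -22.5  10.6]
151 [ 6.7 21.4 10.6]
153 [  8.3 -22.2   8.6]
153 [ 7.6 21.1  8.6]
[  80.3 -287.8   -9.3]
```

Call:
{"fn": "shift_gripper", "kwargs": {
  "moves": [
    {"tx": -14, "ty": -44, "tz": -16},
    {"tx": -15, "ty": -45, "tz": -16},
    {"tx": -15, "ty": -45, "tz": -16},
    {"tx": -15, "ty": -45, "tz": -16},
    {"tx": -15, "ty": -45, "tz": -17},
    {"tx": -15, "ty": -45, "tz": -17},
    {},
    {}
  ]
}}

```text
t: 14.9
tcp_pos: [499.7, -40.8, 257.4]
tool_rot: [[-1.0, 0.031, -0.003], [0.031, 1.0, 0.001], [0.003, 0.001, -1.0]]
ft_force: [0.7, -0.2, -0.3]
grip_width: 44.3
grasp_force: 61.2
```

Run:
```python
from h import *
print(pose()[0]);im=snap('wrist','w5')
cv2.imwrite('pics/w5b.png',cv2.resize(im[0:300,80:480],None,fx=2,fy=2,interpolation=cv2.INTER_CUBIC))
```

```text
[499.7 -40.8 257.4]
```

View pics/w5b.png

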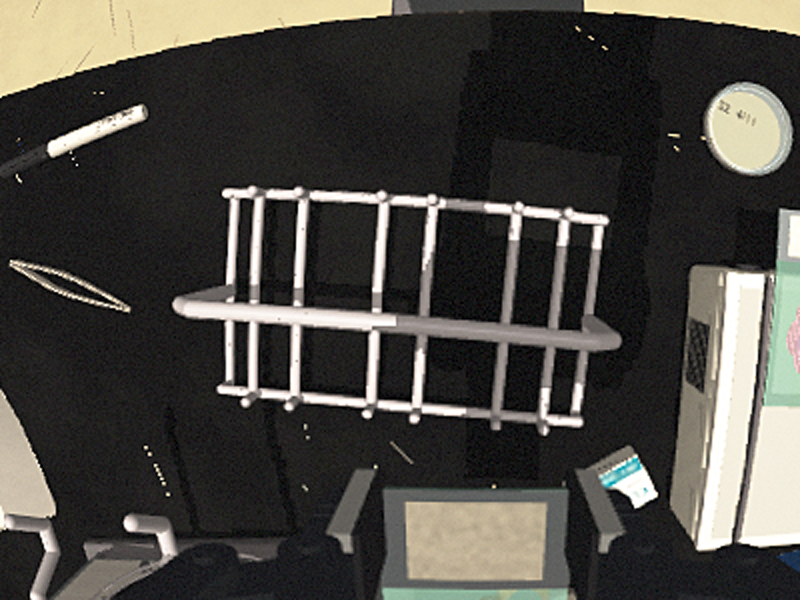

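The carrier is fully visible. The bar runs from (185,306) to (612,340), the upturned rod tips at the near end from (253,191) to (568,213), and those at the far end from (247,402) to (544,430).

Create fitc.py:
```python
from h import *
from scipy.optimize import least_squares
def fit(pts,P,sc,off):
    ks=[np.array(k,float) for k,_ in pts]; uv=np.array([q for _,q in pts])/sc+off
    def w(p,k): c,s=np.cos(p[2]),np.sin(p[2]);return [p[0]+c*k[0]-s*k[1],p[1]+s*k[0]+c*k[1],k[2]]
    r=lambda p:(np.array([proj('wrist',w(p,k),P) for k in ks])-uv).ravel()
    s=least_squares(r,[473,-80,-.12],loss='soft_l1',x_scale=[1,1,.01]);return s.x,r(s.x).reshape(-1,2)
```

Run:
```python
from fitc import *
P=load('w5');Y=[-90,-62,-14,14,62,90]
near=[(253,191),(302,190),(382,196),(432,200),(517,207),(568,213)];far=[(247,402),(292,405),(368,413),(415,418),(495,426),(544,430)]
bar=[((0,-114,88),(185,306)),((0,114,88),(612,340))]
pts=[((-62,y,37),q) for y,q in zip(Y,near)]+[((62,y,37),q) for y,q in zip(Y,far)]+bar
for s in (pts,bar,pts[:12]):
    x,r=fit(s,P,2,[80,0]);print(x,x[2].round(4),'\n',r.round(1).tolist())
```

```text
[474.3 -83.7  -0.1] -0.1227 
 [[-0.3, 0.3], [-1.8, 1.4], [-0.1, 0.3], [0.0, 0.1], [1.1, 0.5], [0.6, 0.4], [-0.4, -1.0], [-1.2, -0.3], [-0.1, -0.7], [0.1, -1.0], [1.0, -1.4], [0.2, -1.4], [-6.7, 0.6], [3.3, 1.8]]
[473.  -85.7  -0.1] -0.1186 
 [[-8.4, 0.0], [1.4, 0.1]]
[474.5 -83.7  -0.1] -0.1234 
 [[-0.2, 0.5], [-1.7, 1.6], [-0.1, 0.5], [0.1, 0.3], [1.1, 0.8], [0.7, 0.6], [-0.4, -0.8], [-1.2, -0.2], [-0.1, -0.5], [0.0, -0.8], [1.0, -1.1], [0.1, -1.1]]
```

Call:
{"fn": "shift_gripper", "kwargs": {
  "moves": [
    {"spin": 0.092},
    {"tx": 33, "ty": -30, "tz": 10},
    {"tx": 33, "ty": -30, "tz": 10},
    {"tx": 33, "ty": -30, "tz": 10},
    {"tx": 33, "ty": -31, "tz": 10},
    {"tz": 40},
    {"tz": 40},
    {},
    {}
  ]
}}

```text
t: 15.85
tcp_pos: [354.1, -143.2, 139.1]
tool_rot: [[-0.993, 0.119, -0.002], [0.119, 0.993, 0.001], [0.002, 0.001, -1.0]]
ft_force: [0.1, -0.1, 0.4]
grip_width: 44.4
grasp_force: 61.4
```

```bash
python3 -c "
from h import *
s=manip.get_state();p,R=pose();print(p,np.arctan2(-R[1,0],-R[0,0]).round(4),rows([353,-145.2,67]),s['grip_width'])"
```

```text
[ 354.1 -143.2  139.1] -0.119 [ 0.8 -2.1 72.1] 44.413121207890306
```

Call:
{"fn": "shift_gripper", "kwargs": {
  "moves": [
    {"ty": -2, "tz": 30, "spin": 0.004},
    {"tz": 30},
    {"tz": 10},
    {},
    {}
  ]
}}

```text
t: 16.35
tcp_pos: [355.2, -146.6, 70.9]
tool_rot: [[-0.992, 0.124, 0.002], [0.124, 0.992, -0.001], [-0.003, -0.001, -1.0]]
ft_force: [0.6, -0.5, 0.1]
grip_width: 44.1
grasp_force: 61.4
```

Run:
```python
from h import *
print(pose()[0],rows([417.5,-153.2,50]))
im=snap('wrist','w6')
cv2.imwrite('pics/w6b.png',cv2.resize(im[0:400,80:560],None,fx=1.5,fy=1.5,interpolation=cv2.INTER_CUBIC))
```

```text
[ 355.2 -146.6   70.9] [-62.6   1.1  21.1]
```

View pics/w6b.png

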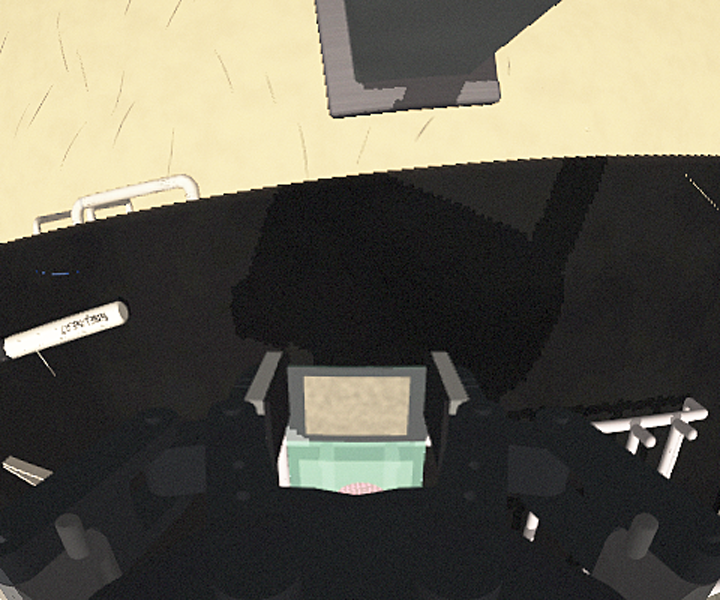

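Run:
```python
from h import *
P=load('w6');c,s=np.cos(.123),-np.sin(.123)
for y in (90,62):
    print(proj('wrist',[474.4-62*c-s*y,-83.7-62*s+c*y,37],P)*1.5-[120,0])
```

```text
[691.9 435.6]
[650.3 442.8]
```

Call:
{"fn": "shift_gripper", "kwargs": {
  "moves": [
    {"tx": -15, "ty": 0.5},
    {"tx": -16, "ty": 0.6},
    {"tx": -16},
    {"tx": -15.6},
    {"tz": 10},
    {"tz": 10},
    {"tz": 3},
    {},
    {}
  ]
}}

```text
t: 17.3
tcp_pos: [416.0, -152.9, 46.1]
tool_rot: [[-0.992, 0.125, 0.0], [0.125, 0.992, 0.0], [-0.0, 0.0, -1.0]]
ft_force: [-0.9, -0.2, -0.8]
grip_width: 44.6
grasp_force: 61.4
```

```bash
python3 -c "
from h import *
print(pose()[0],rows([417.5,-153.2,38]))"
```

```text
[ 416.  -152.9   46.1] [-1.6 -0.1  8.1]
```

Run:
```python
from fitc import *
P=load('w5');Y=[-90,-62,-14,14,62,90]
near=[(253,191),(302,190),(382,196),(432,200),(517,207),(568,213)];far=[(247,402),(292,405),(368,413),(415,418),(495,426),(544,430)]
bar=[((0,-112,88),(185,306)),((0,112,88),(612,340))]
P6=load('w6')
for z in (29,33,37):
    pts=[((-62,y,z),q) for y,q in zip(Y,near)]+[((62,y,z),q) for y,q in zip(Y,far)]
    x,r=fit(pts,P,2,[80,0]);c,s=np.cos(x[2]),np.sin(x[2])
    print(z,x,x[2].round(4),(r**2).sum(),*[proj('wrist',[x[0]-62*c-s*y,x[1]-62*s+c*y,z],P6)*1.5-[120,0] for y in (90,62)])
```

```text
29 [475.1 -84.6  -0.1] -0.123 53.3397850717914 [682.1 429.5] [640.7 436. ]
33 [474.9 -84.2  -0.1] -0.1227 26.12696185532387 [686.8 432.8] [645.3 439.7]
37 [474.6 -83.8  -0.1] -0.1234 15.622519633481012 [691.7 436. ] [650.1 443.2]
```

Call:
{"fn": "shift_gripper", "kwargs": {
  "moves": [
    {"tx": -2, "ty": -0.5, "tz": 4},
    {"tz": 2},
    {},
    {}
  ]
}}

```text
t: 17.7
tcp_pos: [418.1, -153.7, 39.9]
tool_rot: [[-0.992, 0.125, -0.0], [0.125, 0.992, 0.0], [0.0, 0.0, -1.0]]
ft_force: [-0.2, 0.3, -1.1]
grip_width: 44.4
grasp_force: 61.4
```

Call:
{"fn": "shift_gripper", "kwargs": {
  "moves": [
    {"tz": 1},
    {},
    {}
  ]
}}

```text
t: 18.0
tcp_pos: [418.2, -153.7, 39.0]
tool_rot: [[-0.992, 0.125, 0.0], [0.125, 0.992, 0.0], [-0.0, 0.0, -1.0]]
ft_force: [-0.3, 0.3, -0.5]
grip_width: 44.2
grasp_force: 61.4
```

Call:
{"fn": "shift_gripper", "kwargs": {
  "moves": [
    {"tz": 1},
    {},
    {}
  ]
}}

```text
t: 18.3
tcp_pos: [418.3, -153.8, 38.7]
tool_rot: [[-0.992, 0.124, 0.0], [0.124, 0.992, -0.0], [-0.0, -0.0, -1.0]]
ft_force: [-3.6, 0.8, 6.6]
grip_width: 44.2
grasp_force: 61.9
```

Call:
{"fn": "shift_gripper", "kwargs": {
  "moves": [
    {"tz": -0.6},
    {}
  ]
}}

```text
t: 18.5
tcp_pos: [418.3, -153.7, 38.8]
tool_rot: [[-0.992, 0.124, 0.001], [0.124, 0.992, -0.0], [-0.001, -0.0, -1.0]]
ft_force: [-0.4, 0.3, 2.4]
grip_width: 44.2
grasp_force: 61.6
```

Call:
{"fn": "shift_gripper", "kwargs": {
  "moves": [
    {},
    {},
    {}
  ],
  "jaw": 58
}}

```text
t: 18.8
tcp_pos: [418.1, -153.6, 38.4]
tool_rot: [[-0.992, 0.124, -0.0], [0.124, 0.992, 0.0], [0.0, 0.0, -1.0]]
ft_force: [0.1, 0.0, 0.2]
grip_width: 58.2
grasp_force: 0.0
```

Call:
{"fn": "shift_gripper", "kwargs": {
  "moves": [
    {"tz": -10},
    {"tz": -10},
    {"tx": 25, "tz": -20},
    {"tx": 30, "tz": -30},
    {"tx": 20, "tz": -40},
    {"tz": -30},
    {},
    {}
  ]
}}

```text
t: 19.6
tcp_pos: [344.0, -144.5, 179.6]
tool_rot: [[-0.992, 0.125, 0.002], [0.125, 0.992, -0.001], [-0.002, -0.001, -1.0]]
ft_force: [0.3, 0.8, -0.3]
grip_width: 58.1
grasp_force: 0.0
```

Run:
```python
from h import *
print(pose()[0],rows([500,-41,257.5]))
```

```text
[ 344.  -144.5  179.6] [-142.1  122.1  -77.6]
```

Call:
{"fn": "shift_gripper", "kwargs": {
  "moves": [
    {"tx": -35, "ty": 25, "tz": -25},
    {"tx": -35, "ty": 30, "tz": -20},
    {"tx": -36, "ty": 33, "tz": -18},
    {"tx": -36, "ty": 34, "tz": -15},
    {},
    {}
  ]
}}

```text
t: 20.2
tcp_pos: [496.7, -42.5, 253.3]
tool_rot: [[-0.992, 0.123, -0.004], [0.123, 0.992, 0.0], [0.004, -0.0, -1.0]]
ft_force: [-0.7, -0.5, -0.2]
grip_width: 58.1
grasp_force: 0.0
```

Run:
```python
from h import *
print(pose()[0],rows([429.5,148,81.8]));im=snap('wrist','w7')
cv2.imwrite('pics/w7b.png',cv2.resize(im[0:300,80:480],None,fx=2,fy=2,interpolation=cv2.INTER_CUBIC))
```

```text
[496.7 -42.5 253.3] [ 89.4 180.8 171.8]
```

View pics/w7b.png

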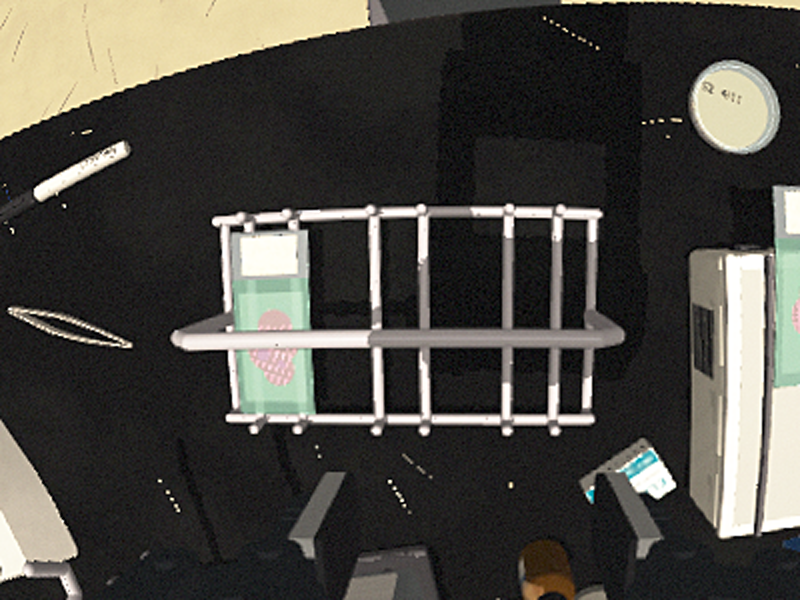

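The first slide lies in the right-hand bay, corners (233,233), (308,231), (241,413) and (314,413), between the rod tips at v≈215 and 428.

Run:
```python
from fitc import *
P=load('w7');Y=[-90,-62,-14,14,62,90]
near=[(243,218),(291,215),(372,211),(421,210),(509,209),(558,211)];far=[(257,426),(298,428),(376,430),(424,429),(507,428),(556,427)]
pts=[((-62,y,35),q) for y,q in zip(Y,near)]+[((62,y,35),q) for y,q in zip(Y,far)]
x,r=fit(pts,P,2,[80,0]);print(x,x[2].round(4),r.round(1).tolist())
c,s=np.cos(x[2]),np.sin(x[2]);R=np.array([[c,-s],[s,c]])
for k in [(233,233),(308,231),(241,413),(314,413)]: print(R.T@(at('wrist',np.array(k)/2+[80,0],28,P)[:2]-x[:2]))
for n,y in [('mid',0),('left',76)]:
  for d in (-113,-48): print(n,d,R@[d,y]+x[:2])
```

```text
[474.6 -84.1  -0.1] -0.1231 [[-0.5, 0.3], [-1.6, 0.3], [-0.5, 0.4], [0.3, 0.3], [0.2, 0.7], [1.1, 0.1], [-0.8, 0.0], [0.4, -0.7], [0.7, -1.4], [0.4, -0.8], [0.1, -0.2], [-0.5, 0.2]]
[-54.1 -98.8]
[-52.7 -52.2]
[  55.9 -101.6]
[ 55.6 -53.8]
mid -113 [362.5 -70.2]
mid -48 [427.  -78.2]
left -113 [371.8   5.2]
left -48 [436.3  -2.7]
```

Call:
{"fn": "shift_gripper", "kwargs": {
  "moves": [
    {"spin": -0.092},
    {"tx": 19, "ty": 44},
    {"tx": 19, "ty": 44, "tz": 10},
    {"tx": 19, "ty": 44, "tz": 10},
    {"tx": 19, "ty": 44, "tz": 15},
    {"ty": 10, "tz": 40},
    {"tz": 40},
    {"tz": 20},
    {},
    {}
  ],
  "jaw": 62
}}

```text
t: 21.25
tcp_pos: [426.8, 144.2, 120.8]
tool_rot: [[-0.999, 0.034, 0.0], [0.034, 0.999, 0.0], [-0.0, 0.0, -1.0]]
ft_force: [-0.6, 0.1, 0.4]
grip_width: 61.7
grasp_force: 0.0
```

```bash
python3 -c "
from h import *
print(pose()[0],rows([426,147.8,81.8]))"
```

```text
[426.8 144.2 120.8] [ 0.9  3.5 39. ]
```

Call:
{"fn": "shift_gripper", "kwargs": {
  "moves": [
    {"tx": 0.9, "ty": 3.5, "tz": 10},
    {"tz": 15},
    {"tz": 10},
    {"tz": 4},
    {},
    {}
  ]
}}

```text
t: 21.85
tcp_pos: [426.5, 148.6, 81.9]
tool_rot: [[-0.999, 0.033, 0.001], [0.033, 0.999, 0.0], [-0.001, 0.0, -1.0]]
ft_force: [0.2, -0.7, -0.5]
grip_width: 62.2
grasp_force: 0.0
```

Call:
{"fn": "shift_gripper", "kwargs": {
  "moves": [
    {},
    {},
    {},
    {}
  ],
  "jaw": 40
}}

```text
t: 22.25
tcp_pos: [426.5, 148.6, 81.8]
tool_rot: [[-0.999, 0.033, 0.001], [0.033, 0.999, 0.0], [-0.001, 0.0, -1.0]]
ft_force: [-0.1, -0.8, 2.8]
grip_width: 44.4
grasp_force: 60.6
```

Call:
{"fn": "shift_gripper", "kwargs": {
  "moves": [
    {"tz": -5},
    {"tz": -15},
    {"tz": -30},
    {"tx": 10, "tz": -30},
    {"tz": -20},
    {"tx": -20, "ty": -45},
    {"tx": -20, "ty": -45, "tz": -10},
    {"tx": -15, "ty": -45, "tz": -10}
  ]
}}

```text
t: 23.05
tcp_pos: [466.8, 11.0, 201.6]
tool_rot: [[-1.0, 0.032, -0.0], [0.032, 1.0, 0.0], [0.0, 0.0, -1.0]]
ft_force: [1.4, -0.0, -0.5]
grip_width: 44.4
grasp_force: 61.1
```

```bash
python3 -c "
from h import *
print(pose()[0],rows([500,-41,257.5]))"
```

```text
[466.8  11.  201.6] [-34.8 -50.9 -55.9]
```

Call:
{"fn": "shift_gripper", "kwargs": {
  "moves": [
    {"tx": -17, "ty": -25, "tz": -28},
    {"tx": -18, "ty": -26, "tz": -28},
    {},
    {}
  ]
}}

```text
t: 23.45
tcp_pos: [499.9, -40.1, 257.2]
tool_rot: [[-0.999, 0.034, -0.0], [0.034, 0.999, 0.0], [0.0, 0.0, -1.0]]
ft_force: [-0.1, -0.1, -0.9]
grip_width: 44.3
grasp_force: 61.2
```

Create auto.py:
```python
from h import *
from scipy.optimize import minimize
L=[((-62,-114,17),(-62,114,17)),((62,-114,17),(62,114,17)),((0,-108,88),(0,108,88)),((-60,-114,17),(60,-114,17)),((-60,114,17),(60,114,17))]+[((-58,y,23),(58,y,23)) for y in(-90,-62,-14,14,62,90)]
M=np.vstack([np.linspace(a,b,60) for a,b in L])
def auto(name,g=(474.6,-84.1,-.123)):
    im=cv2.imread(f'pics/{name}.png');P=load(name)
    hsv=cv2.cvtColor(im,cv2.COLOR_BGR2HSV);w=((hsv[...,2]>85)&(hsv[...,1]<45)).astype(np.float32)
    w[235:]=0;w[:,430:]=0
    best=None
    for sig in (6,2,1):
        b=cv2.GaussianBlur(w,(0,0),sig)
        def f(p):
            c,s=np.cos(p[2]/100),np.sin(p[2]/100)
            q=np.array([proj('wrist',[p[0]+c*k[0]-s*k[1],p[1]+s*k[0]+c*k[1],k[2]],P) for k in M[::2]]).astype(np.float32)
            return -cv2.remap(b,q[:,:1],q[:,1:],cv2.INTER_LINEAR).mean()
        x0=best if best is not None else np.array([g[0],g[1],g[2]*100])
        st=[12,12,6] if sig==6 else [3,3,1]
        r=minimize(f,x0,method='Nelder-Mead',options=dict(initial_simplex=np.vstack([x0]+[x0+np.eye(3)[i]*st[i] for i in range(3)]),xatol=.05,fatol=1e-5))
        best=r.x
    return best,-r.fun
```

Run:
```python
from auto import *
snap('wrist','w8');print(pose()[0])
for n in ('w5','w7','w8'): print(n,*auto(n))
```

```text
[499.4 -39.5 256.3]Traceback (most recent call last):
  File "<stdin>", line 3, in <module>
  File "auto.py", line 18, in auto
    r=minimize(f,x0,method='Nelder-Mead',options=dict(initial_simplex=np.vstack([x0]+[x0+np.eye(3)[i]*st[i] for i in range(3)]),xatol=.05,fatol=1e-5))
    res = _minimize_neldermead(fun, x0, args, callback, bounds=bounds,
                               **options)
    fxc = func(xc)
    fx = function(np.copy(x), *(wrapper_args + args))
  File "auto.py", line 14, in f
    q=np.array([proj('wrist',[p[0]+c*k[0]-s*k[1],p[1]+s*k[0]+c*k[1],k[2]],P) for k in M[::2]]).astype(np.float32)
                ~~~~^^^^^^^^^^^^^^^^^^^^^^^^^^^^^^^^^^^^^^^^^^^^^^^^^^^^^^^^
  File "h.py", line 13, in proj
    m=manip.camera_model(n);K=m['camera_matrix']
ValueError: time passes only in moves, steps and waits
```

```bash
sed -i "s/^def ray/_C={}\ndef cm(n):\n    if n not in _C: _C[n]=manip.camera_model(n)\n    return _C[n]\ndef ray/; s/m=manip.camera_model(n)/m=cm(n)/" h.py; sed -i 's/_C\[n\]=m=cm/_C[n]=cm/; s/if n not in _C: _C\[n\]=.*/if n not in _C: _C[n]=manip.camera_model(n)/' h.py
```

Run:
```python
from auto import *
for n in ('w5','w7','w8'): print(n,*auto(n))
```

```text
w5 [474.2 -85.  -12.3] 0.9023236036300659
w7 [474.2 -85.1 -12.5] 0.8918864130973816
w8 [474.2 -85.  -12.2] 0.8917348980903625
```

Call:
{"fn": "shift_gripper", "kwargs": {
  "moves": [
    {"spin": 0.09},
    {"tx": 44, "ty": -15, "tz": 10},
    {"tx": 44, "ty": -16, "tz": 10},
    {"tx": 45, "ty": -16, "tz": 15},
    {"tz": 40},
    {"tz": 40},
    {"tz": 40},
    {"tz": 20},
    {},
    {}
  ]
}}

```text
t: 24.5
tcp_pos: [361.9, -69.4, 82.3]
tool_rot: [[-0.993, 0.121, -0.001], [0.121, 0.993, 0.0], [0.001, 0.0, -1.0]]
ft_force: [0.2, 0.6, 0.2]
grip_width: 44.2
grasp_force: 61.2
```

```bash
python3 -c "
from h import *
p,R=pose();print(p,np.arctan2(-R[1,0],-R[0,0]).round(4),rows([426.2,-78.3,47]))"
```

```text
[361.9 -69.4  82.3] -0.1217 [-65.   -1.   35.3]
```

Call:
{"fn": "shift_gripper", "kwargs": {
  "moves": [
    {"ty": -1, "tz": 12, "spin": 0.001},
    {"tx": -16},
    {"tx": -16},
    {"tx": -16},
    {"tx": -17},
    {"tz": 15},
    {"tz": 5},
    {},
    {}
  ]
}}

```text
t: 25.4
tcp_pos: [426.1, -79.0, 50.4]
tool_rot: [[-0.992, 0.123, -0.001], [0.123, 0.992, 0.0], [0.001, 0.0, -1.0]]
ft_force: [-3.7, 1.3, -0.3]
grip_width: 44.3
grasp_force: 61.3
```

```bash
python3 -c "
from h import *
print(pose()[0],rows([426.2,-78.3,38.8]))"
```

```text
[426.1 -79.   50.4] [-0.   0.7 11.6]
```

Call:
{"fn": "shift_gripper", "kwargs": {
  "moves": [
    {"ty": 0.5},
    {}
  ]
}}

```text
t: 25.6
tcp_pos: [426.6, -78.6, 50.7]
tool_rot: [[-0.992, 0.124, 0.0], [0.124, 0.992, -0.0], [-0.0, -0.0, -1.0]]
ft_force: [-1.8, 0.7, -0.8]
grip_width: 44.3
grasp_force: 61.3
```

Call:
{"fn": "shift_gripper", "kwargs": {
  "moves": [
    {"tz": 5},
    {"tz": 3},
    {},
    {}
  ]
}}

```text
t: 26.0
tcp_pos: [426.8, -78.5, 42.3]
tool_rot: [[-0.992, 0.123, 0.0], [0.123, 0.992, 0.0], [-0.0, 0.0, -1.0]]
ft_force: [-0.9, 2.1, 1.1]
grip_width: 44.3
grasp_force: 62.3
```

Run:
```python
from h import *
im=snap('wrist','w9');s=manip.get_state();print(s['ft_force'],s['ft_torque'])
cv2.imwrite('pics/w9b.png',cv2.resize(im[100:400,80:560],None,fx=1.6,fy=1.6,interpolation=cv2.INTER_CUBIC))
```

```text
[-1.5  1.9  0.9] [0.3 0.2 0.1]
```

View pics/w9b.png

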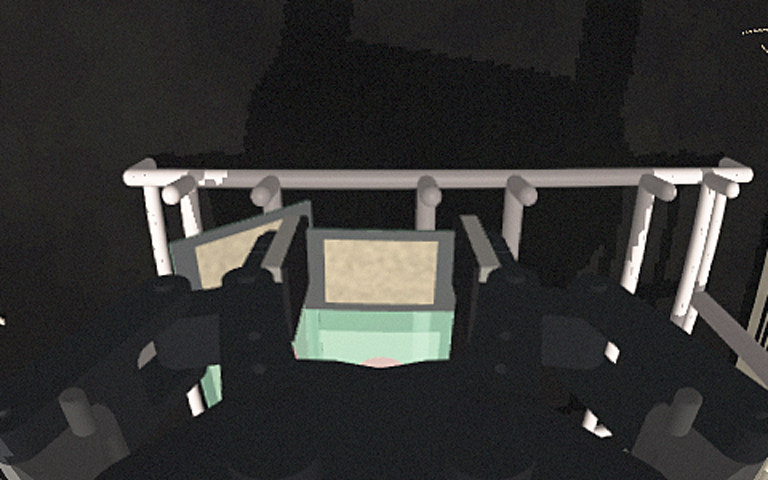

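The carrier has been knocked about 3 cm to the left. The left finger is pressing on the loaded slide's inner edge (label at (175–310, 205–280), tilted), so I'll lift straight up and look again.

Call:
{"fn": "shift_gripper", "kwargs": {
  "moves": [
    {"tz": -4},
    {"tz": -6},
    {"tz": -8},
    {},
    {"tx": 16},
    {"tx": 25},
    {"tx": 40},
    {"tz": -40},
    {"tz": -40},
    {"tz": -40}
  ]
}}

```text
t: 27.05
tcp_pos: [345.6, -68.5, 181.6]
tool_rot: [[-0.992, 0.124, 0.0], [0.124, 0.992, -0.0], [-0.0, 0.0, -1.0]]
ft_force: [0.9, -0.1, -0.3]
grip_width: 44.1
grasp_force: 61.3
```

Call:
{"fn": "shift_gripper", "kwargs": {
  "moves": [
    {"tz": -40},
    {"tx": -35, "ty": 20, "tz": -5},
    {"tx": -35, "ty": 20, "tz": -5},
    {"tx": -35, "ty": 10, "tz": -5},
    {"tx": -30, "tz": -5},
    {},
    {}
  ]
}}

```text
t: 27.75
tcp_pos: [486.4, -35.7, 239.8]
tool_rot: [[-0.992, 0.123, -0.001], [0.123, 0.992, 0.0], [0.001, 0.0, -1.0]]
ft_force: [0.2, 0.3, 0.5]
grip_width: 44.5
grasp_force: 61.3
```

```bash
python3 - <<'E'
from auto import *
im=snap('wrist','w10');print(pose()[0]);cv2.imwrite('pics/w10b.png',cv2.resize(im[0:300,80:480],None,fx=2,fy=2,interpolation=cv2.INTER_CUBIC))
for g in [(474.6,-84,-.12),(470,-55,-.08)]:print(auto('w10',g))
E
```

```text
[486.  -35.7 240. ]
(array([469.7, -83.4, -12.4]), np.float64(0.5653135776519775))
(array([472.8, -57.4, -12.4]), np.float64(0.8778842091560364))
```

View pics/w10b.png

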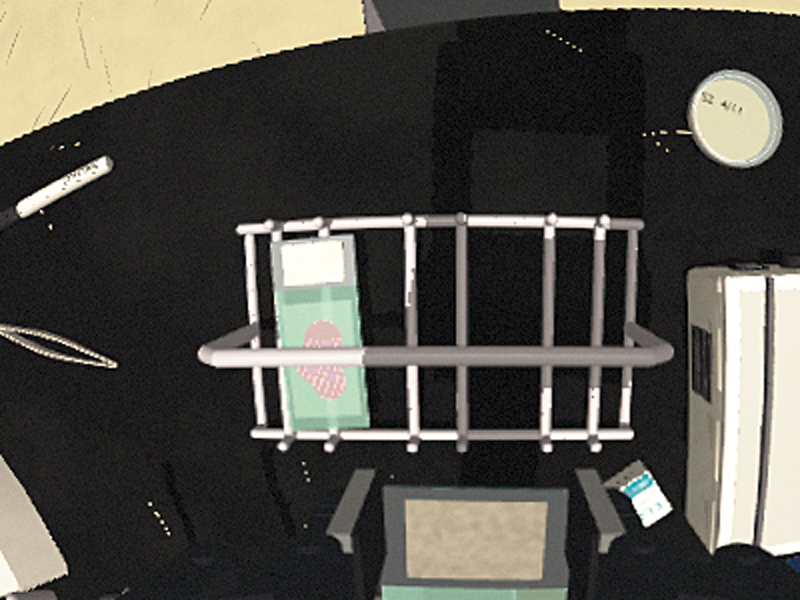

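Run:
```python
from fitc import *
P=load('w10')
Y=[-90,-62,-14,14,62,90]
near=[(271,226),(319,223),(408,219),(460,218),(552,219),(605,220)];far=[(285,444),(331,446),(413,446),(461,447),(546,447),(595,446)]
pts=[((-62,y,35),q) for y,q in zip(Y,near)]+[((62,y,35),q) for y,q in zip(Y,far)]
x,r=fit(pts,P,2,[80,0]);print(x,x[2].round(4),abs(r).max())
c,s=np.cos(x[2]),np.sin(x[2]);R=np.array([[c,-s],[s,c]])
for k in [(272,240),(354,235),(287,429),(370,424)]: print(R.T@(at('wrist',np.array(k)/2+[80,0],28,P)[:2]-x[:2]))
for n,y in [('right',-76),('mid',0),('left',76)]:
  for d in (-114,-49): print(n,d,R@[d,y]+x[:2])
```

```text
[473.2 -56.2  -0.1] -0.1223 1.3349275404817433
[-54.5 -91.5]
[-55.2 -44.3]
[ 55.5 -89.6]
[ 52.1 -39.2]
right -114 [ 350.8 -117.7]
right -49 [ 415.3 -125.7]
mid -114 [360.1 -42.3]
mid -49 [424.6 -50.2]
left -114 [369.3  33.1]
left -49 [433.9  25.2]
```

Call:
{"fn": "shift_gripper", "kwargs": {
  "moves": [
    {"tx": 41, "ty": 18, "tz": 10},
    {"tx": 41, "ty": 18, "tz": 10},
    {"tx": 42, "ty": 18, "tz": 10},
    {"tz": 40},
    {"tz": 40},
    {"tz": 40},
    {"tz": 20},
    {},
    {}
  ]
}}

```text
t: 28.7
tcp_pos: [370.0, 33.1, 71.3]
tool_rot: [[-0.992, 0.124, 0.001], [0.124, 0.992, 0.0], [-0.001, 0.0, -1.0]]
ft_force: [0.6, 0.3, 0.9]
grip_width: 44.2
grasp_force: 61.3
```

```bash
python3 -c "
from h import *
p,R=pose();print(p,np.arctan2(-R[1,0],-R[0,0]).round(4),rows([433.9,25.2,47]))"
```

```text
[370.   33.1  71.3] -0.1241 [-64.3   0.   24.3]
```

Call:
{"fn": "shift_gripper", "kwargs": {
  "moves": [
    {"tx": -16},
    {"tx": -16},
    {"tx": -16},
    {"tx": -16.3},
    {"tz": 15},
    {"tz": 8},
    {"tz": 5},
    {},
    {}
  ]
}}

```text
t: 29.6
tcp_pos: [434.0, 25.3, 42.9]
tool_rot: [[-0.992, 0.123, 0.001], [0.123, 0.992, 0.0], [-0.001, 0.0, -1.0]]
ft_force: [0.9, 0.2, 0.1]
grip_width: 44.3
grasp_force: 61.3
```

```bash
python3 -c "
from h import *
print(pose()[0],rows([433.9,25.2,38.8]))"
```

```text
[434.   25.3  42.9] [ 0.1 -0.1  4.1]
```

Call:
{"fn": "shift_gripper", "kwargs": {
  "moves": [
    {"tz": 3},
    {"tz": 1},
    {},
    {}
  ]
}}

```text
t: 30.0
tcp_pos: [434.1, 25.3, 38.7]
tool_rot: [[-0.992, 0.123, 0.001], [0.123, 0.992, 0.0], [-0.001, 0.0, -1.0]]
ft_force: [-2.1, -0.5, 3.5]
grip_width: 44.3
grasp_force: 61.6
```

Call:
{"fn": "shift_gripper", "kwargs": {
  "moves": [
    {"tz": 0.5},
    {},
    {}
  ],
  "jaw": 58
}}

```text
t: 30.3
tcp_pos: [433.7, 25.3, 37.5]
tool_rot: [[-0.992, 0.124, -0.0], [0.124, 0.992, 0.0], [0.0, 0.0, -1.0]]
ft_force: [-0.7, -0.7, -0.4]
grip_width: 58.2
grasp_force: 0.0
```

Call:
{"fn": "shift_gripper", "kwargs": {
  "moves": [
    {"tz": -10},
    {"tz": -10},
    {"tx": 25, "tz": -10},
    {"tx": 30},
    {},
    {}
  ]
}}

```text
t: 30.9
tcp_pos: [379.8, 32.1, 68.9]
tool_rot: [[-0.992, 0.123, 0.003], [0.123, 0.992, 0.0], [-0.003, 0.0, -1.0]]
ft_force: [0.8, 0.5, -0.6]
grip_width: 57.9
grasp_force: 0.0
```

```bash
python3 -c "
from h import *
print(pose()[0],rows([415,-125.6,70]))"
```

```text
[379.8  32.1  68.9] [ -54.4 -152.2   -1. ]
```

Call:
{"fn": "shift_gripper", "kwargs": {
  "moves": [
    {"ty": -37, "tz": -10},
    {"ty": -37},
    {"ty": -37},
    {"ty": -32, "tz": 5},
    {},
    {}
  ],
  "jaw": 62
}}

```text
t: 31.5
tcp_pos: [362.2, -110.4, 73.1]
tool_rot: [[-0.992, 0.125, 0.0], [0.125, 0.992, 0.0], [-0.0, 0.0, -1.0]]
ft_force: [-0.4, 0.2, 0.5]
grip_width: 62.1
grasp_force: 0.0
```

```bash
python3 -c "
from h import *
print(pose()[0],rows([416.4,-116.7,37.5]))"
```

```text
[ 362.2 -110.4   73.1] [-54.6   0.6  35.6]
```

Call:
{"fn": "shift_gripper", "kwargs": {
  "moves": [
    {"tx": -18, "ty": 0.6},
    {"tx": -18},
    {"tx": -18.6},
    {"tz": 15},
    {"tz": 10},
    {"tz": 8},
    {"tz": 2.6},
    {},
    {}
  ]
}}

```text
t: 32.4
tcp_pos: [416.1, -116.0, 37.7]
tool_rot: [[-0.992, 0.124, 0.001], [0.124, 0.992, -0.0], [-0.001, -0.0, -1.0]]
ft_force: [0.0, 0.4, 0.3]
grip_width: 62.0
grasp_force: 0.0
```

Call:
{"fn": "shift_gripper", "kwargs": {
  "moves": [
    {},
    {},
    {},
    {}
  ],
  "jaw": 40
}}

```text
t: 32.8
tcp_pos: [416.4, -117.3, 38.6]
tool_rot: [[-0.992, 0.124, 0.002], [0.124, 0.992, -0.003], [-0.002, -0.003, -1.0]]
ft_force: [-3.8, -5.0, 6.0]
grip_width: 44.4
grasp_force: 60.0
```

Call:
{"fn": "shift_gripper", "kwargs": {
  "moves": [
    {"tz": -3},
    {"ty": -3},
    {"ty": -3},
    {"ty": -3},
    {}
  ]
}}

```text
t: 33.3
tcp_pos: [414.6, -125.1, 40.1]
tool_rot: [[-0.992, 0.124, -0.0], [0.124, 0.992, 0.0], [0.0, 0.0, -1.0]]
ft_force: [0.0, 0.9, 0.4]
grip_width: 44.1
grasp_force: 60.9
```

```bash
python3 -c "
from h import *
print(pose()[0],rows([415.3,-125.7,38]))"
```

```text
[ 414.6 -125.1   40.1] [-0.7 -0.5  2.1]
```

Call:
{"fn": "shift_gripper", "kwargs": {
  "moves": [
    {"tx": -0.7, "ty": -0.5, "tz": 1.5},
    {},
    {}
  ]
}}

```text
t: 33.6
tcp_pos: [415.5, -125.5, 38.8]
tool_rot: [[-0.992, 0.123, 0.0], [0.123, 0.992, -0.0], [-0.0, -0.0, -1.0]]
ft_force: [-0.8, -0.1, 0.8]
grip_width: 44.0
grasp_force: 61.2
```

Call:
{"fn": "shift_gripper", "kwargs": {
  "moves": [
    {},
    {},
    {}
  ],
  "jaw": 58
}}

```text
t: 33.9
tcp_pos: [415.3, -125.4, 38.6]
tool_rot: [[-0.992, 0.123, -0.0], [0.123, 0.992, 0.0], [0.0, 0.0, -1.0]]
ft_force: [-0.0, 1.3, -0.6]
grip_width: 58.3
grasp_force: 0.0
```

Call:
{"fn": "shift_gripper", "kwargs": {
  "moves": [
    {"tz": -10},
    {"tz": -10},
    {"tx": 25, "tz": -20},
    {"tx": 30, "tz": -40},
    {"tx": 20, "tz": -40},
    {"tz": -40},
    {"tx": -30, "ty": 30, "tz": -10},
    {"tx": -35, "ty": 30, "tz": -10},
    {"tx": -35, "ty": 30},
    {"tx": -35, "ty": 20}
  ]
}}

```text
t: 34.9
tcp_pos: [490.2, -21.9, 220.5]
tool_rot: [[-0.993, 0.122, 0.003], [0.122, 0.993, -0.0], [-0.003, 0.0, -1.0]]
ft_force: [-0.6, -0.8, 0.5]
grip_width: 58.2
grasp_force: 0.0
```

Call:
{"fn": "shift_gripper", "kwargs": {
  "moves": [
    {},
    {}
  ]
}}

```text
t: 35.1
tcp_pos: [488.6, -23.4, 218.9]
tool_rot: [[-0.992, 0.122, -0.001], [0.122, 0.992, 0.0], [0.001, -0.0, -1.0]]
ft_force: [0.0, 0.7, -0.6]
grip_width: 58.1
grasp_force: 0.0
```

Run:
```python
from auto import *
im=snap('wrist','w11');print(pose()[0]);cv2.imwrite('pics/w11b.png',cv2.resize(im[0:300,80:480],None,fx=2,fy=2,interpolation=cv2.INTER_CUBIC))
print(auto('w11',(473,-56.5,-.123)))
```

```text
[488.2 -23.9 219.3]
(array([473.5, -55.5, -13. ]), np.float64(0.8522727489471436))
```

View pics/w11b.png

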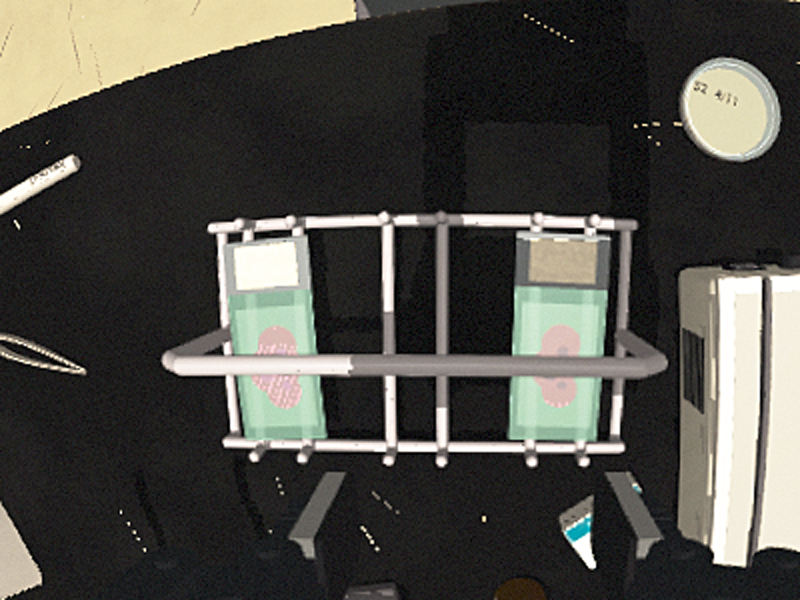

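Both slides lie in their bays: the right one spans (225..325, 236..440) and the left one (509..610, 233..440).

Run:
```python
from fitc import *
P=load('w11')
Y=[-90,-62,-14,14,62,90]
near=[(240,225),(292,221),(386,217),(442,217),(538,219),(593,220)];far=[(256,453),(304,455),(390,459),(441,459),(531,459),(584,458)]
pts=[((-62,y,35),q) for y,q in zip(Y,near)]+[((62,y,35),q) for y,q in zip(Y,far)]
x,r=fit(pts,P,2,[80,0]);print(x,x[2].round(4),abs(r).max())
c,s=np.cos(x[2]),np.sin(x[2]);R=np.array([[c,-s],[s,c]])
for q in ([(225,241),(308,236),(242,440),(325,437)],[(516,234),(610,233),(509,438),(600,440)]): 
    C=np.array([R.T@(at('wrist',np.array(k)/2+[80,0],28,P)[:2]-x[:2]) for k in q]);print(C.tolist(),C.mean(0))
for d in (-114,-49): print(d,R@[d,0]+x[:2])
print(rows([431,310,81.8]))
```

```text
[473.6 -53.7  -0.1] -0.1301 1.4356893805603477
[[-54.0934610384001, -102.12070072905213], [-54.51399990809105, -55.29343060858851], [57.09457738556188, -100.30034775111658], [54.193891334246445, -50.74117120116696]] [  0.7 -77.1]
[[-54.49989710696543, 51.35198103610835], [-56.577559698156264, 99.6305244734248], [53.541914425728976, 49.867846473931294], [54.63683241065587, 99.85550792174757]] [-0.7 75.2]
-114 [360.6 -38.9]
-49 [425.  -47.4]
[ 97.9 324.3 137.4]
```

Call:
{"fn": "shift_gripper", "kwargs": {
  "moves": [
    {"spin": -0.095},
    {"tx": 8.5, "ty": 41.5},
    {"tx": 8.5, "ty": 41.5},
    {"tx": 8.5, "ty": 41.5},
    {"tx": 8.5, "ty": 41.5},
    {"tx": 8.5, "ty": 41.5, "tz": 10},
    {"tx": 8.5, "ty": 41.5, "tz": 20},
    {"tx": 8.5, "ty": 41.5, "tz": 20},
    {"tx": 8.3, "ty": 41.2, "tz": 20},
    {"tz": 20}
  ],
  "jaw": 62
}}

```text
t: 36.15
tcp_pos: [429.0, 312.6, 129.4]
tool_rot: [[-1.0, 0.025, 0.002], [0.025, 1.0, 0.002], [-0.002, 0.002, -1.0]]
ft_force: [0.2, -0.9, 0.0]
grip_width: 62.1
grasp_force: 0.0
```

Call:
{"fn": "shift_gripper", "kwargs": {
  "moves": [
    {"tz": 10},
    {},
    {}
  ]
}}

```text
t: 36.45
tcp_pos: [431.0, 308.9, 120.2]
tool_rot: [[-1.0, 0.031, 0.002], [0.031, 1.0, 0.001], [-0.002, 0.001, -1.0]]
ft_force: [0.2, 0.3, 0.5]
grip_width: 62.1
grasp_force: 0.0
```

```bash
python3 -c "
from h import *
p,R=pose();print(p,np.arctan2(-R[1,0],-R[0,0]).round(4),rows([430.7,309.8,81.8]))"
```

```text
[431.  308.9 120.2] -0.0306 [ 0.4  0.9 38.4]
```

Call:
{"fn": "shift_gripper", "kwargs": {
  "moves": [
    {"tx": 0.4, "ty": 0.9, "tz": 10},
    {"tz": 15},
    {"tz": 10},
    {"tz": 3.4},
    {},
    {}
  ]
}}

```text
t: 37.05
tcp_pos: [430.1, 310.8, 80.5]
tool_rot: [[-1.0, 0.029, 0.0], [0.029, 1.0, 0.0], [-0.0, 0.0, -1.0]]
ft_force: [-0.5, 0.9, -0.4]
grip_width: 61.9
grasp_force: 0.0
```

Call:
{"fn": "shift_gripper", "kwargs": {
  "moves": [
    {},
    {},
    {},
    {}
  ],
  "jaw": 40
}}

```text
t: 37.45
tcp_pos: [430.2, 310.9, 80.8]
tool_rot: [[-1.0, 0.029, 0.001], [0.029, 1.0, 0.001], [-0.001, 0.001, -1.0]]
ft_force: [0.4, -0.4, 1.1]
grip_width: 44.0
grasp_force: 60.7
```

Call:
{"fn": "shift_gripper", "kwargs": {
  "moves": [
    {"tz": -5},
    {"tz": -15},
    {"tz": -30},
    {"tx": 10, "tz": -30},
    {"tx": -12, "ty": -46, "tz": -14},
    {"tx": -12, "ty": -46, "tz": -14},
    {"tx": -12, "ty": -46, "tz": -14},
    {"tx": -12, "ty": -46, "tz": -14},
    {"tx": -12, "ty": -46, "tz": -14},
    {"tx": -12, "ty": -46, "tz": -14}
  ]
}}

```text
t: 38.45
tcp_pos: [483.9, 31.1, 246.3]
tool_rot: [[-1.0, 0.029, 0.002], [0.029, 1.0, 0.0], [-0.002, 0.0, -1.0]]
ft_force: [0.9, 0.1, 0.0]
grip_width: 44.2
grasp_force: 61.1
```

Call:
{"fn": "shift_gripper", "kwargs": {
  "moves": [
    {"tx": -5, "ty": -46},
    {"tx": -5, "ty": -20},
    {},
    {}
  ]
}}

```text
t: 38.85
tcp_pos: [491.9, -33.1, 245.0]
tool_rot: [[-1.0, 0.03, 0.001], [0.03, 1.0, 0.0], [-0.001, 0.0, -1.0]]
ft_force: [0.1, 0.6, -1.3]
grip_width: 44.2
grasp_force: 61.1
```

```bash
python3 - <<'E'
from auto import *
im=snap('wrist','w12');p,R=pose();print(p,rows([360.9,-39.5,70]))
print(auto('w12',(473.5,-54.6,-.13)))
E
```

```text
[491.9 -32.5 244.8] [130.9 -10.7 174.8]
(array([473.5, -55.1, -12.9]), np.float64(0.8525651693344116))
```

Call:
{"fn": "shift_gripper", "kwargs": {
  "moves": [
    {"spin": 0.099},
    {"tx": 43, "ty": -8, "tz": 10},
    {"tx": 43, "ty": -8, "tz": 10},
    {"tx": 44, "ty": -8, "tz": 15},
    {"tz": 40},
    {"tz": 40},
    {"tz": 40},
    {"tz": 20},
    {},
    {}
  ]
}}

```text
t: 39.9
tcp_pos: [360.5, -39.8, 70.3]
tool_rot: [[-0.992, 0.126, 0.001], [0.126, 0.992, 0.0], [-0.001, 0.0, -1.0]]
ft_force: [0.3, -0.9, -0.3]
grip_width: 44.3
grasp_force: 61.2
```

```bash
python3 -c "
from h import *
p,R=pose();print(p,np.arctan2(-R[1,0],-R[0,0]).round(4),rows([424.6,-48,45]))"
```

```text
[360.5 -39.8  70.3] -0.1263 [-64.6  -0.   25.3]
```

Call:
{"fn": "shift_gripper", "kwargs": {
  "moves": [
    {"tx": -16, "spin": 0.003},
    {"tx": -16},
    {"tx": -16},
    {"tx": -16.6},
    {"tz": 15},
    {"tz": 8},
    {"tz": 5},
    {},
    {}
  ]
}}

```text
t: 40.8
tcp_pos: [424.3, -48.8, 42.0]
tool_rot: [[-0.991, 0.13, 0.001], [0.13, 0.991, -0.0], [-0.001, 0.0, -1.0]]
ft_force: [-0.2, -0.7, -0.5]
grip_width: 44.1
grasp_force: 61.2
```

```bash
python3 -c "
from h import *
print(pose()[0],rows([424.6,-48,38]))"
```

```text
[424.3 -48.8  42. ] [-0.2  0.8  4. ]
```

Call:
{"fn": "shift_gripper", "kwargs": {
  "moves": [
    {"tz": 2},
    {},
    {}
  ]
}}

```text
t: 41.1
tcp_pos: [424.1, -48.9, 39.4]
tool_rot: [[-0.991, 0.13, 0.0], [0.13, 0.991, 0.0], [-0.0, 0.0, -1.0]]
ft_force: [0.3, 0.1, -0.7]
grip_width: 44.3
grasp_force: 61.2
```

Lower the last bit and release, then go up and look.

Call:
{"fn": "shift_gripper", "kwargs": {
  "moves": [
    {"tx": -0.2, "ty": 0.7, "tz": 1.3},
    {"tz": 0.5},
    {},
    {}
  ]
}}

```text
t: 41.5
tcp_pos: [424.5, -48.1, 37.6]
tool_rot: [[-0.991, 0.13, 0.0], [0.13, 0.991, 0.0], [-0.0, 0.0, -1.0]]
ft_force: [0.3, 0.4, 2.0]
grip_width: 44.2
grasp_force: 61.3
```

Call:
{"fn": "shift_gripper", "kwargs": {
  "moves": [
    {},
    {},
    {}
  ],
  "jaw": 58
}}

```text
t: 41.8
tcp_pos: [424.3, -48.2, 37.4]
tool_rot: [[-0.991, 0.13, -0.0], [0.13, 0.991, 0.0], [0.0, 0.0, -1.0]]
ft_force: [0.1, -0.1, 0.4]
grip_width: 57.9
grasp_force: 0.0
```

Call:
{"fn": "shift_gripper", "kwargs": {
  "moves": [
    {"tz": -10},
    {"tz": -10},
    {"tx": 25, "tz": -20},
    {"tx": 30, "tz": -40},
    {"tx": 20, "tz": -40},
    {"tz": -40},
    {"tx": -30, "ty": 10, "tz": -10},
    {"tx": -35, "ty": 10, "tz": -10},
    {"tx": -35, "ty": 10},
    {"tx": -35}
  ]
}}

```text
t: 42.8
tcp_pos: [489.4, -25.4, 219.2]
tool_rot: [[-0.992, 0.129, 0.003], [0.129, 0.992, 0.0], [-0.003, 0.0, -1.0]]
ft_force: [-0.4, 0.7, 0.2]
grip_width: 57.6
grasp_force: 0.0
```

Call:
{"fn": "shift_gripper", "kwargs": {
  "moves": [
    {},
    {}
  ]
}}

```text
t: 43.0
tcp_pos: [487.8, -26.3, 217.7]
tool_rot: [[-0.991, 0.13, -0.001], [0.13, 0.991, 0.0], [0.001, 0.0, -1.0]]
ft_force: [-0.2, -0.2, 0.6]
grip_width: 58.2
grasp_force: 0.0
```

Run:
```python
from auto import *
im=snap('wrist','w13');print(pose()[0]);cv2.imwrite('pics/w13b.png',cv2.resize(im[0:400,80:480],None,fx=1.5,fy=1.5,interpolation=cv2.INTER_CUBIC))
print(auto('w13',(473.5,-54.6,-.13)))
```

```text
[487.4 -26.2 218.1]
(array([473.6, -56. , -12.8]), np.float64(0.8351478576660156))
```

View pics/w13b.png

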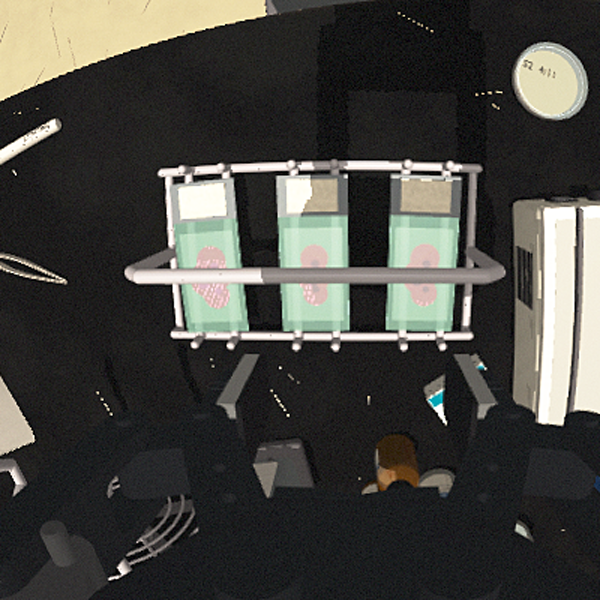

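All three slides lie between the stops, and the carrier has not moved. Next I'll measure the dryer.

Call:
{"fn": "shift_gripper", "kwargs": {
  "moves": [
    {"tx": -20, "ty": -10, "tz": -35},
    {"tx": -26, "ty": -26, "tz": -30},
    {"tx": -26, "ty": -26, "tz": -30},
    {"tx": -26, "ty": -27, "tz": -17},
    {"tx": -26, "ty": -28},
    {"tx": -26, "ty": -28},
    {"tx": -26, "ty": -28},
    {},
    {}
  ]
}}

```text
t: 43.95
tcp_pos: [639.2, -221.2, 329.4]
tool_rot: [[-0.991, 0.131, -0.001], [0.131, 0.991, 0.001], [0.001, 0.0, -1.0]]
ft_force: [-0.1, 0.1, -0.2]
grip_width: 58.1
grasp_force: 0.0
```

Run:
```python
from h import *
im=snap('wrist','w14');print(pose()[0])
cv2.imwrite('pics/w14b.png',cv2.resize(im[0:345,90:550],None,fx=1.735,fy=1.735,interpolation=cv2.INTER_CUBIC))
```

```text
[ 639.  -220.4  330.7]
```

View pics/w14b.png

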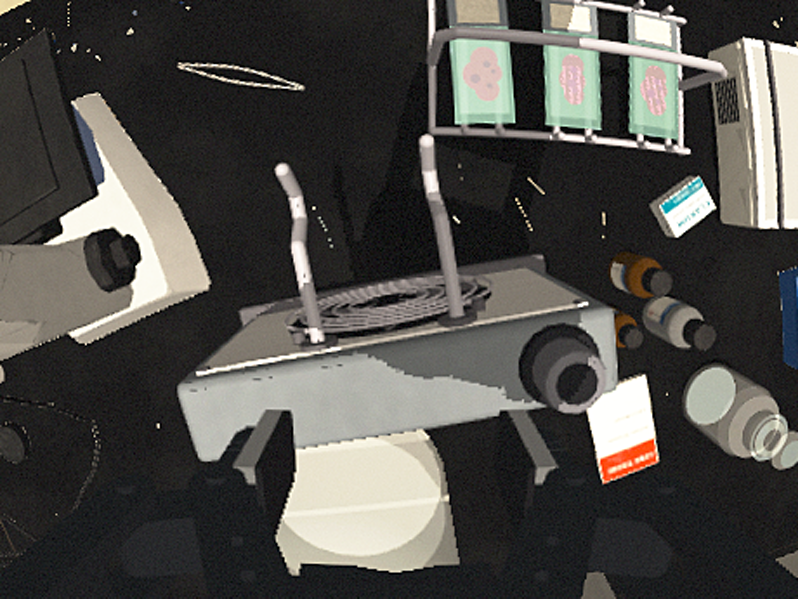

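The hooks have tips at (282,170) and (427,142) and arm roots at (316,338) and (456,317). The plunger top is at (578,382), and the housing's front top edge runs from about (195,372) to (600,305).

Run:
```python
from h import *
from fitc import fit
import fitc
P=load('w14');f=lambda u,v,z:at('wrist',(u/1.735+90,v/1.735),z,P)[:2]
for n,k,z in [('tipR',(282,170),167),('tipL',(427,142),167),('rootR',(316,338),166),('rootL',(456,317),166),('edgeR',(195,374),185),('edgeL',(600,305),185),('dipR',(295,206),146),('dipR',(302,244),146),('dipL',(433,178),146),('dipL',(441,215),146),('plg',(578,382),218)]: print(n,f(*k,z))
c=[((-21,-39,167),(282,170)),((-21,39,167),(427,142)),((80,-39,166),(316,338)),((80,39,166),(456,317))]
x,r=fit(c,P,1.735,[90,0]);print(x,x[2].round(4),r.round(1).tolist())
```

```text
tipR [ 547.7 -270.3]
tipL [ 544.1 -192.2]
rootR [ 641.9 -266.4]
rootL [ 640.2 -188. ]
edgeR [ 648.5 -334.5]
edgeL [ 638.9 -111. ]
dipR [ 567.8 -270. ]
dipR [ 590.2 -269.3]
dipL [ 563.  -189.9]
dipL [ 584.6 -188.1]
plg [ 667.5 -136.2]
[ 564.6 -230.3    0. ] 0.0352 [[-0.1, -2.9], [-0.2, -2.0], [0.7, 4.0], [-0.3, 3.0]]
```

Call:
{"fn": "shift_gripper", "kwargs": {
  "moves": [
    {"tx": 37, "ty": 28, "tz": 12},
    {"tx": 37, "ty": 28, "tz": 12},
    {"tx": 37, "ty": 29, "tz": 12},
    {"tx": 37, "ty": 29, "tz": 12},
    {"tx": 37, "ty": 29, "tz": 12},
    {"spin": 0.15},
    {"spin": 0.15},
    {"spin": 0.15},
    {"spin": 0.15},
    {"spin": 0.15}
  ],
  "jaw": 50
}}

```text
t: 45.0
tcp_pos: [473.8, -53.8, 271.3]
tool_rot: [[-0.633, 0.774, 0.004], [0.774, 0.633, -0.0], [-0.003, 0.003, -1.0]]
ft_force: [-0.6, 0.2, -0.1]
grip_width: 50.2
grasp_force: 0.0
```

Call:
{"fn": "shift_gripper", "kwargs": {
  "moves": [
    {"spin": 0.15},
    {"spin": 0.15},
    {"spin": 0.15},
    {"spin": 0.15},
    {"spin": 0.15},
    {"spin": 0.071},
    {},
    {}
  ]
}}

```text
t: 45.8
tcp_pos: [474.3, -54.2, 270.6]
tool_rot: [[0.128, 0.992, 0.002], [0.992, -0.128, -0.0], [0.0, 0.002, -1.0]]
ft_force: [0.5, -0.2, 0.4]
grip_width: 50.1
grasp_force: 0.0
```

Run:
```python
from h import *
p,R=pose();print(p,np.arctan2(R[1,0],R[0,0])-np.pi/2,rows([473.5,-55,88]))
im=snap('wrist','w15');from auto import auto
# check the carrier with the top camera against the first picture
t=manip.camera('top')[:,:,::-1];cv2.imwrite('pics/top1.png',t)
g=cv2.cvtColor(cv2.imread('pics/w15.png'),cv2.COLOR_BGR2GRAY)
c,s=np.cos(-.128),np.sin(-.128)
P=load('w15')
for k in [(0,30,88),(0,60,88),(0,90,88)]:
    # brightness profile across the bar
    pr=[]
    for d in range(-12,13,2):
        w=[473.5+c*(k[0]+d)-s*k[1],-55+s*(k[0]+d)+c*k[1],88];u=proj('wrist',w,P).round().astype(int);pr.append(int(g[u[1],u[0]]) if 0<=u[1]<400 and 0<=u[0]<640 else -1)
    print(k,pr)
```

```text
[474.3 -54.2 270.6] -0.12802809119611136 [ -0.9  -1.1 182.6]
(0, 30, 88) [182, 180, 177, 171, 114, 128, 138, 126, 137, 179, 176, 177, 177]
(0, 60, 88) [203, 206, 202, 204, 113, 125, 146, 129, 132, 209, 202, 200, 206]
(0, 90, 88) [207, 205, 207, 213, 121, 125, 146, 125, 117, 202, 196, 198, 198]
```

Call:
{"fn": "shift_gripper", "kwargs": {
  "moves": [
    {"tx": -0.9, "ty": -1.1, "tz": 40},
    {"tz": 45},
    {"tz": 45},
    {"tz": 30},
    {"tz": 15},
    {"tz": 7.6},
    {},
    {}
  ]
}}

```text
t: 46.7
tcp_pos: [474.4, -55.7, 88.1]
tool_rot: [[0.13, 0.991, 0.002], [0.991, -0.13, -0.0], [-0.0, 0.002, -1.0]]
ft_force: [0.3, -0.0, 0.6]
grip_width: 50.3
grasp_force: 0.0
```

Call:
{"fn": "shift_gripper", "kwargs": {
  "moves": [
    {},
    {},
    {},
    {},
    {}
  ],
  "jaw": 0
}}

```text
t: 47.2
tcp_pos: [474.0, -55.6, 87.6]
tool_rot: [[0.131, 0.991, 0.001], [0.991, -0.131, -0.0], [0.0, 0.001, -1.0]]
ft_force: [-2.4, 0.9, 5.1]
grip_width: 6.8
grasp_force: 58.6
```

Call:
{"fn": "shift_gripper", "kwargs": {
  "moves": [
    {"tz": -1},
    {"tz": -2},
    {"tz": -3},
    {"tz": -4},
    {},
    {}
  ]
}}

```text
t: 47.8
tcp_pos: [473.7, -55.6, 96.9]
tool_rot: [[0.131, 0.991, 0.0], [0.991, -0.131, 0.0], [0.0, 0.0, -1.0]]
ft_force: [-0.8, 0.2, -5.5]
grip_width: 6.6
grasp_force: 58.4
```

Run:
```python
from h import *
P=load('w14');f=lambda u,v,z:at('wrist',(u/1.735+90,v/1.735),z,P)[:2]
t=lambda u,v,z:at('top',(u/2+130,v/2+60),z)[:2]
for z in (20,60): print(z,'base',f(210,290,z),f(145,150,z),f(85,95,z),'top base',t(620,215,z),t(665,330,z))
for z in (120,160): print(z,'stage',f(97,190,z),f(50,32,z),'top',t(655,255,z),t(672,332,z))
```

```text
20 base [ 624.5 -377.7] [ 494.4 -417. ] [ 427.9 -472. ] top base [ 625.1 -378.3] [ 420.3 -453.8]
60 base [ 619.9 -362.5] [ 501.8 -398.2] [ 441.4 -448.2] top base [ 619.6 -368.1] [ 420.3 -441.5]
120 stage [ 530.9 -411.5] [ 402.6 -439.9] top [ 544.4 -409.4] [ 417.  -434.7]
160 stage [ 536.1 -387.8] [ 423.2 -412.7] top [ 540.8 -397.6] [ 417.1 -422.1]
```

Call:
{"fn": "shift_gripper", "kwargs": {
  "moves": [
    {"tz": -8},
    {"tz": -14},
    {"tz": -18},
    {"tz": -18},
    {"tz": -16},
    {"tz": -12},
    {"tz": -6},
    {"tz": -1},
    {}
  ]
}}

```text
t: 48.7
tcp_pos: [473.5, -55.5, 189.4]
tool_rot: [[0.131, 0.991, -0.001], [0.991, -0.131, 0.0], [0.0, -0.001, -1.0]]
ft_force: [0.1, -0.1, -4.7]
grip_width: 6.7
grasp_force: 58.5
```

Call:
{"fn": "shift_gripper", "kwargs": {
  "moves": [
    {"tx": -6, "ty": 2},
    {"tx": -12, "ty": 3},
    {"tx": -18, "ty": 4},
    {"tx": -24, "ty": 6},
    {"tx": -27, "ty": 6},
    {"tx": -27, "ty": 6},
    {"tx": -24, "ty": 5},
    {"tx": -18, "ty": 4},
    {"tx": -12, "ty": 3},
    {"tx": -6, "ty": 1}
  ]
}}

```text
t: 49.7
tcp_pos: [490.6, -234.4, 189.5]
tool_rot: [[0.132, 0.991, -0.0], [0.991, -0.132, 0.0], [0.0, -0.001, -1.0]]
ft_force: [-0.3, 1.3, -4.3]
grip_width: 6.9
grasp_force: 58.5
```

Call:
{"fn": "shift_gripper", "kwargs": {
  "moves": [
    {"spin": -0.02},
    {"spin": -0.04},
    {"spin": -0.05},
    {"spin": -0.04},
    {"spin": -0.022},
    {},
    {}
  ]
}}

```text
t: 50.4
tcp_pos: [490.7, -232.9, 189.9]
tool_rot: [[-0.041, 0.999, 0.0], [0.999, 0.041, 0.0], [0.0, 0.0, -1.0]]
ft_force: [0.8, -0.0, -3.8]
grip_width: 7.2
grasp_force: 58.5
```

```bash
python3 -c "
from h import *
p,R=pose();print(p,np.arctan2(R[1,0],R[0,0])-np.pi/2,rows([565.5,-230.4,190]))"
```

```text
[ 490.7 -232.9  189.9] 0.04107517798804006 [-0.5 74.8 -0.1]
```

Call:
{"fn": "shift_gripper", "kwargs": {
  "moves": [
    {"ty": 4},
    {"ty": 8},
    {"ty": 12},
    {"ty": 14},
    {"ty": 14},
    {"ty": 11},
    {"ty": 8},
    {"ty": 4},
    {},
    {}
  ]
}}

```text
t: 51.4
tcp_pos: [565.4, -230.3, 189.8]
tool_rot: [[-0.041, 0.999, -0.0], [0.999, 0.041, 0.0], [0.0, -0.0, -1.0]]
ft_force: [-0.6, -0.4, -4.5]
grip_width: 6.6
grasp_force: 58.6
```

Call:
{"fn": "shift_gripper", "kwargs": {
  "moves": [
    {"tz": 4},
    {"tz": 7},
    {"tz": 7},
    {"tz": 7},
    {"tz": 5},
    {"tz": 2},
    {},
    {}
  ]
}}

```text
t: 52.2
tcp_pos: [565.8, -230.3, 158.2]
tool_rot: [[-0.041, 0.999, 0.001], [0.999, 0.041, -0.0], [-0.0, 0.001, -1.0]]
ft_force: [0.7, -0.4, -4.0]
grip_width: 7.2
grasp_force: 58.6
```

Call:
{"fn": "shift_gripper", "kwargs": {
  "moves": [
    {"tz": 3},
    {"tz": 2},
    {"tz": 1},
    {},
    {}
  ]
}}

```text
t: 52.7
tcp_pos: [565.6, -230.2, 151.9]
tool_rot: [[-0.041, 0.999, 0.0], [0.999, 0.041, 0.0], [0.0, 0.0, -1.0]]
ft_force: [-1.1, 0.4, -5.4]
grip_width: 6.7
grasp_force: 58.6
```

Call:
{"fn": "shift_gripper", "kwargs": {
  "moves": [
    {"tz": 1},
    {"tz": 0.5},
    {},
    {}
  ]
}}

```text
t: 53.1
tcp_pos: [565.6, -230.2, 150.4]
tool_rot: [[-0.041, 0.999, 0.0], [0.999, 0.041, 0.0], [0.0, 0.0, -1.0]]
ft_force: [1.0, 0.4, -5.0]
grip_width: 6.9
grasp_force: 58.6
```

Call:
{"fn": "shift_gripper", "kwargs": {
  "moves": [
    {"tz": 0.7},
    {},
    {}
  ]
}}

```text
t: 53.4
tcp_pos: [565.7, -230.3, 150.0]
tool_rot: [[-0.041, 0.999, 0.0], [0.999, 0.041, -0.0], [-0.0, 0.0, -1.0]]
ft_force: [-0.3, 0.3, -2.2]
grip_width: 6.9
grasp_force: 58.8
```

Call:
{"fn": "shift_gripper", "kwargs": {
  "moves": [
    {"tz": 0.7},
    {},
    {}
  ]
}}

```text
t: 53.7
tcp_pos: [565.8, -230.3, 149.8]
tool_rot: [[-0.041, 0.999, 0.001], [0.999, 0.041, -0.0], [-0.0, 0.001, -1.0]]
ft_force: [-2.3, 0.6, 2.9]
grip_width: 7.2
grasp_force: 59.3
```

Call:
{"fn": "shift_gripper", "kwargs": {
  "moves": [
    {"tz": -0.5},
    {}
  ]
}}

```text
t: 53.9
tcp_pos: [565.7, -230.3, 149.8]
tool_rot: [[-0.041, 0.999, 0.001], [0.999, 0.041, -0.0], [-0.0, 0.001, -1.0]]
ft_force: [-2.5, 1.1, 3.4]
grip_width: 6.8
grasp_force: 59.3
```

Call:
{"fn": "shift_gripper", "kwargs": {
  "moves": [
    {},
    {},
    {}
  ],
  "jaw": 30
}}

```text
t: 54.2
tcp_pos: [565.7, -230.3, 149.3]
tool_rot: [[-0.041, 0.999, 0.0], [0.999, 0.041, 0.0], [0.0, 0.0, -1.0]]
ft_force: [-0.0, 0.3, 0.9]
grip_width: 29.9
grasp_force: 0.0
```

Call:
{"fn": "shift_gripper", "kwargs": {
  "moves": [
    {"tz": -5},
    {"tz": -15},
    {"tz": -30},
    {"tz": -30},
    {"tz": -30},
    {},
    {}
  ]
}}

```text
t: 54.9
tcp_pos: [565.9, -230.4, 261.3]
tool_rot: [[-0.041, 0.999, 0.003], [0.999, 0.041, -0.001], [-0.001, 0.003, -1.0]]
ft_force: [0.3, -0.2, -0.8]
grip_width: 29.9
grasp_force: 0.0
```

Run:
```python
from h import *
im=snap('wrist','w16');print(pose()[0],rows([667,-135.5,260]))
# hanging carrier bar: profile across bar at y=+60, z=150.5
g=cv2.cvtColor(im,cv2.COLOR_BGR2GRAY);P=load('w16');c,s=np.cos(.042),np.sin(.042)
for y in (25,60,100):
    pr=[]
    for d in range(-12,13,2):
        u=proj('wrist',[565.5+c*d-s*y,-230.4+s*d+c*y,150.5],P).round().astype(int);pr.append(int(g[u[1],u[0]]) if 0<=u[1]<400 else -1)
    print(y,pr)
```

```text
[ 565.5 -230.2  259.7] [ 90.5 105.3  -0.3]
25 [231, 232, 232, 229, 118, 154, 158, 146, 218, 234, 232, 232, 233]
60 [229, 229, 228, 236, 124, 154, 169, 148, 190, 228, 231, 231, 230]
100 [51, 44, 42, 43, 130, 148, 201, 244, 96, 49, 53, 54, 47]
```

Call:
{"fn": "shift_gripper", "kwargs": {
  "moves": [
    {"tx": 18, "ty": 20, "tz": -10},
    {"tx": 24, "ty": 28, "tz": -5},
    {"tx": 24, "ty": 28},
    {"tx": 24, "ty": 29},
    {"tz": 5},
    {"tz": 5},
    {"tz": 5},
    {"tz": 5},
    {},
    {}
  ],
  "jaw": 0
}}

```text
t: 55.95
tcp_pos: [666.5, -136.6, 254.8]
tool_rot: [[-0.04, 0.999, 0.0], [0.999, 0.04, 0.0], [0.0, 0.0, -1.0]]
ft_force: [0.4, 0.2, -0.2]
grip_width: -0.3
grasp_force: 0.0
```

Call:
{"fn": "shift_gripper", "kwargs": {
  "moves": [
    {"tz": 4},
    {"tz": 4},
    {"tz": 4},
    {"tz": 2},
    {},
    {}
  ]
}}

```text
t: 56.55
tcp_pos: [666.8, -136.0, 240.5]
tool_rot: [[-0.041, 0.999, 0.0], [0.999, 0.041, 0.0], [0.0, 0.0, -1.0]]
ft_force: [-0.1, -0.4, -0.0]
grip_width: 0.0
grasp_force: 0.0
```

Call:
{"fn": "shift_gripper", "kwargs": {
  "moves": [
    {"tz": 3},
    {"tz": 2},
    {"tz": 2},
    {},
    {}
  ]
}}

```text
t: 57.05
tcp_pos: [667.0, -136.0, 234.1]
tool_rot: [[-0.041, 0.999, 0.001], [0.999, 0.041, -0.0], [-0.0, 0.001, -1.0]]
ft_force: [-0.0, 0.4, 4.7]
grip_width: -0.2
grasp_force: 2.0
```

Call:
{"fn": "shift_gripper", "kwargs": {
  "moves": [
    {"tz": 4},
    {"tz": 4},
    {"tz": 3},
    {"tz": 2},
    {},
    {}
  ]
}}

```text
t: 57.65
tcp_pos: [667.0, -136.1, 222.0]
tool_rot: [[-0.041, 0.999, 0.002], [0.999, 0.041, -0.0], [-0.0, 0.002, -1.0]]
ft_force: [-1.3, 0.9, 7.7]
grip_width: -0.3
grasp_force: 4.0
```

Call:
{"fn": "shift_gripper", "kwargs": {
  "moves": [
    {"tz": 2},
    {"tz": 1},
    {},
    {}
  ]
}}

```text
t: 58.05
tcp_pos: [667.1, -136.0, 221.0]
tool_rot: [[-0.041, 0.999, 0.004], [0.999, 0.041, -0.001], [-0.001, 0.004, -1.0]]
ft_force: [-5.2, 1.4, 14.2]
grip_width: -0.1
grasp_force: 7.1
```

The plunger is at its stop (14 N, TCP at z=221). I'll retract and check.

Call:
{"fn": "shift_gripper", "kwargs": {
  "moves": [
    {"tz": -5},
    {"tz": -10},
    {"tz": -15},
    {"tz": -30},
    {"tx": -20, "ty": -30, "tz": -20},
    {"tx": -20, "ty": -35},
    {"tx": -20, "ty": -35},
    {"tx": -30},
    {},
    {}
  ]
}}

```text
t: 59.05
tcp_pos: [570.5, -230.3, 297.3]
tool_rot: [[-0.04, 0.999, -0.001], [0.999, 0.04, 0.001], [0.001, -0.001, -1.0]]
ft_force: [-0.6, 0.6, -0.2]
grip_width: -0.2
grasp_force: 0.0
```

Run:
```python
from h import *
im=snap('wrist','w17');P=load('w17');print(pose()[0])
g=cv2.cvtColor(im,cv2.COLOR_BGR2GRAY);c,s=np.cos(.042),np.sin(.042)
for y in (-100,-60,-20,25,60,100):
    pr=[]
    for d in range(-12,13,2):
        u=proj('wrist',[565.5+c*d-s*y,-230.4+s*d+c*y,150.5],P).round().astype(int);pr.append(int(g[u[1],u[0]]) if 0<=u[1]<400 and 0<=u[0]<640 else -1)
    print(y,pr)
# scene view: bar profile in the vertical direction
t=manip.camera('scene');G=cv2.cvtColor(t,cv2.COLOR_RGB2GRAY);cv2.imwrite('pics/scene2.png',t[:,:,::-1])
for y in (-100,-60,0,60,100):
    print('scene',y,[int(G[tuple(proj('scene',[565.5-s*y,-230.4+c*y,150.5+d]).round().astype(int)[::-1])]) for d in range(-12,13,2)])
# pink tissue blobs
hsv=cv2.cvtColor(t,cv2.COLOR_RGB2HSV);m=((hsv[...,0]>70)&(hsv[...,0]<95)&(hsv[...,1]>30)&(hsv[...,2]>90)).astype(np.uint8)
n,_,st,ce=cv2.connectedComponentsWithStats(m)
for i in range(1,n):
    if st[i,4]>25: print('green',ce[i],st[i,4],at('scene',ce[i],90.5)[:2])
for y in (-76,0,76): print('exp',proj('scene',[565.5-s*y,-230.4+c*y,90.5]))
```

```text
[ 570.8 -229.6  297.5]
-100 [32, 39, 34, 27, 31, 35, 36, 43, 46, 43, 42, 34, 29]
-60 [23, 117, 116, 114, 112, 117, 105, 17, 25, 38, 72, 111, 118]
-20 [24, 21, 21, 14, 132, 157, 159, 148, 135, 16, 27, 13, 22]
25 [234, 232, 235, 238, 138, 152, 158, 144, 174, 238, 238, 234, 236]
60 [229, 231, 230, 241, 136, 150, 174, 142, 166, 232, 233, 231, 230]
100 [11, 4, 17, 2, 147, 154, 176, 148, 88, 13, 13, 21, 5]
scene -100 [147, 147, 134, 130, 130, 173, 231, 242, 242, 154, 150, 150, 151]
scene -60 [201, 197, 197, 80, 138, 138, 225, 252, 85, 85, 50, 33, 33]
scene 0 [27, 43, 43, 86, 127, 127, 154, 154, 154, 40, 47, 71, 71]
scene 60 [124, 124, 129, 123, 123, 140, 156, 156, 155, 151, 151, 149, 150]
scene 100 [87, 87, 89, 116, 116, 140, 154, 154, 130, 81, 81, 82, 86]
green [462.3  13.9] 30 [6022.1  308. ]
green [466.9  18.8] 138 [5424.2  179.8]
green [259.9  50.7] 214 [2675.7 1524.8]
green [162.7  61.7] 164 [2049.1 1994.4]
green [185.9  69.6] 1660 [1890.7 1632.4]
green [400.   98.8] 26 [1711.2   87.8]
green [480.  107.1] 68 [1708.6 -295.8]
green [521.5 111.1] 27 [1710.7 -473.7]
green [546.  113.5] 26 [1711.9 -573. ]
green [613.1 120.1] 30 [1714.5 -825.8]
green [316.9 229.8] 26 [501.5  -5.3]
green [111.8 264.2] 144 [194.1 374. ]
green [142.7 324. ] 5127 [ 90.8 171.1]
green [175.5 370.5] 212 [38.1 42.5]
green [180.8 379.1] 1022 [29.2 23.2]
exp [441.6 242.7]
exp [410.  236.2]
exp [380.1 230.1]
```

Call:
{"fn": "shift_gripper", "kwargs": {
  "moves": [
    {"tx": 30, "ty": -20, "tz": -5},
    {"tx": 42, "ty": -20},
    {"tx": 42, "ty": -20},
    {"tx": 42, "ty": -20},
    {"tx": 42, "ty": -20},
    {"tx": 42, "ty": -20},
    {"tx": 42, "ty": -20},
    {},
    {}
  ]
}}

```text
t: 60.05
tcp_pos: [419.0, 47.3, 303.0]
tool_rot: [[-0.045, 0.999, 0.001], [0.999, 0.045, -0.0], [-0.0, 0.001, -1.0]]
ft_force: [0.1, 0.0, 0.1]
grip_width: -0.1
grasp_force: 0.0
```

Run:
```python
from h import *
t=manip.camera('top');cv2.imwrite('pics/top2.png',t[:,:,::-1])
hsv=cv2.cvtColor(t,cv2.COLOR_RGB2HSV);m=((hsv[...,0]>60)&(hsv[...,0]<95)&(hsv[...,1]>30)&(hsv[...,2]>70)).astype(np.uint8)
n,_,st,ce=cv2.connectedComponentsWithStats(m)
for i in range(1,n):
    if st[i,4]>15 and 250<ce[i][0]<480: print('green',ce[i],st[i].tolist(),at('top',ce[i],90.5)[:2])
c,s=np.cos(.042),np.sin(.042)
for y in (-76,0,76):
    q=[proj('top',[565.5+c*x-s*yy,-230.4+s*x+c*yy,90.5]) for x in(-28,55) for yy in (y-24,y+24)]
    M=np.zeros(m.shape,np.uint8);cv2.fillConvexPoly(M,np.array(q)[[0,1,3,2]].round().astype(np.int32),1)
    print('exp',y,*q,'green share',m[M>0].mean())
# bystanders: difference of first and last top picture
a=cv2.imread('pics/top0.png').astype(int);d=(abs(a-t[:,:,::-1].astype(int)).max(2)>60).astype(np.uint8);n,_,st,ce=cv2.connectedComponentsWithStats(d)
for i in range(1,n):
    if st[i,4]>12: print('diff',st[i].tolist(),at('top',ce[i],0)[:2])
```

```text
green [323.  177.7] [315, 174, 15, 9, 39] [582.5  36.8]
green [342.5 225.7] [342, 215, 2, 22, 41] [419.5 -28.3]
green [347.5 371. ] [342, 352, 14, 39, 389] [-59.8 -42.1]
green [363.9 365. ] [363, 356, 2, 19, 19] [-40.6 -96.7]
exp -76 [431.9 189.2] [417.7 189.8] [430.4 164.8] [416.3 165.5] green share 0.0
exp 0 [409.4 190.2] [395.3 190.9] [408.  165.9] [393.9 166.5] green share 0.0
exp 76 [387.  191.3] [372.8 191.9] [385.7 166.9] [371.6 167.6] green share 0.0
diff [392, 162, 48, 41, 1337] [ 572.6 -290.6]
diff [324, 164, 69, 69, 1746] [ 515.5 -117.3]
diff [387, 195, 6, 5, 20] [ 523.9 -200.4]
diff [284, 204, 58, 58, 1761] [394.3  76.5]
diff [285, 208, 14, 8, 64] [471.4 150.3]
diff [301, 209, 6, 6, 25] [470.9 109.4]
diff [325, 208, 5, 15, 61] [455.8  23.6]
diff [332, 209, 7, 15, 82] [454.1  -2.8]
diff [294, 243, 3, 6, 13] [349.1 140.5]
diff [295, 263, 8, 15, 49] [261.2 132. ]
diff [328, 267, 5, 4, 14] [267.4  13.5]
diff [311, 268, 14, 2, 24] [267.4  58.1]
diff [301, 272, 41, 29, 857] [195.7  47. ]
diff [290, 302, 21, 36, 495] [ 88.9 121.8]
diff [321, 302, 18, 13, 155] [130.8  14.4]
diff [129, 321, 134, 62, 1276] [ 10.  572.1]
diff [299, 323, 52, 77, 2188] [-76.6  41.2]
diff [93, 330, 36, 49, 1315] [-38.1 787.9]
diff [268, 343, 21, 3, 51] [  2.9 202. ]
diff [340, 344, 6, 6, 22] [ -5.  -27.6]
diff [354, 346, 13, 39, 221] [-82.8 -94.9]
diff [129, 349, 27, 42, 508] [-101.2  685.8]
diff [262, 356, 33, 31, 434] [-96.2 195.3]
diff [88, 373, 40, 20, 325] [-133.4  799.8]
diff [158, 390, 10, 3, 23] [-158.6  604.8]
```

Run:
```python
from h import *
c,s=np.cos(.042),np.sin(.042)
t=cv2.imread('pics/top2.png');a=cv2.imread('pics/top0.png')
for x in (-35,-20,15,35,50):
    row=[]
    for y in range(-120,121,12):
        u=proj('top',[565.5+c*x-s*y,-230.4+s*x+c*y,90.5]).round().astype(int);row.append(tuple(int(v) for v in t[u[1],u[0],::-1]))
    print(x,*row)
print(a[182,268,::-1],a[190,244,::-1])
```

```text
-35 (52, 50, 46) (163, 154, 149) (166, 163, 155) (246, 236, 214) (246, 236, 214) (234, 225, 204) (124, 122, 116) (45, 43, 38) (72, 70, 65) (229, 220, 202) (245, 236, 214) (245, 234, 213) (168, 164, 156) (49, 46, 41) (58, 55, 51) (183, 179, 169) (245, 236, 214) (245, 235, 213) (224, 215, 197) (98, 97, 91) (190, 181, 174)
-20 (51, 48, 44) (163, 156, 150) (137, 143, 132) (170, 183, 168) (163, 179, 161) (170, 185, 169) (97, 107, 97) (46, 44, 40) (92, 100, 88) (170, 185, 169) (166, 183, 165) (168, 185, 167) (152, 167, 150) (53, 51, 46) (54, 52, 46) (151, 168, 151) (172, 187, 171) (169, 186, 169) (172, 187, 171) (60, 59, 54) (185, 178, 172)
15 (72, 66, 62) (147, 139, 134) (153, 152, 143) (192, 177, 171) (196, 176, 172) (198, 184, 177) (182, 178, 169) (86, 80, 75) (145, 138, 131) (187, 190, 178) (198, 179, 176) (200, 186, 179) (181, 192, 176) (153, 144, 137) (138, 131, 125) (179, 185, 171) (201, 181, 179) (197, 178, 173) (185, 195, 180) (73, 72, 66) (183, 174, 168)
35 (50, 46, 43) (163, 154, 148) (110, 111, 102) (185, 198, 181) (191, 183, 173) (189, 187, 175) (152, 147, 140) (48, 45, 41) (96, 104, 93) (182, 196, 179) (190, 187, 176) (191, 193, 179) (186, 193, 180) (154, 146, 140) (64, 66, 60) (170, 185, 169) (193, 196, 182) (193, 188, 177) (181, 195, 178) (63, 67, 58) (187, 178, 171)
50 (51, 48, 44) (133, 125, 120) (107, 116, 104) (178, 194, 176) (168, 184, 166) (172, 187, 170) (161, 156, 148) (53, 50, 46) (70, 74, 65) (171, 187, 170) (165, 182, 165) (165, 181, 165) (171, 180, 166) (124, 118, 111) (60, 58, 52) (167, 184, 167) (170, 187, 169) (165, 183, 166) (170, 185, 168) (55, 53, 48) (178, 172, 167)
[214 190 188] [213 188 186]
```

```bash
python3 -c "
from rig import manip
print(manip.hand_in())"
```

```text
the job is handed in; nothing more can be done
None
```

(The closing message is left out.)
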